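# Check a focusing screen on the light box

### The job

Slide the flat steel lifter under the framed focusing screen lying on the wooden rack, lift it off with the lifter without touching the screen with the fingers, and lay it centred and straight on the two rails of the light box, clear of the lifter. Set the lifter down flat on the bare table and let go of it, then turn the light box's spring-return dial clockwise past its first two clicks to the third and finish while still holding it there with the fingers: it springs back if let go. Leave the other things where they stand.

Things in the scene. Friction and masses are not known exactly. Their poses are not given: they have to be found in the camera images.
- screen: ground-glass focusing screen in a thin aluminium frame, a flat plate 90 (x) x 120 (y) x 4 mm, about 90 g; origin at the centre of its underside, z up. Starts flat across the rails of the rack, its y within 0.03 rad of the rack's y
- rack: fixed low wooden rack; origin at the centre of its underside. Two rails along y, y -60 to 60 mm, inner faces at x = +-32, outer at +-50 mm, tops 22 mm above the table; a 3 mm floor between. Open at the -y end, where the lifter goes in towards +y; at the +y end (y 66 to 72 mm) a stop stands 6 mm above the rail tops
- lifter: loose spatula-like lifter, 140 g, flat on the table; origin on its underside below the handle's centre, blade towards +y. Steel blade 48 mm wide, 3 mm thick, y -40 to tip 150 mm; a 12 mm high lip at y 32 to 35 mm, so the screen's centre rides at y = 95 mm or more. Wooden handle bar along y, 20 mm wide, 70 mm long, 25 to 57 mm above the underside; grip from above across it
- lightbox: fixed grey light box 200 (x) x 300 (y) x 45 mm high; origin at the centre of its underside. On top: two aluminium rails along y, y -135 to -5 mm, inner faces at x = +-32, outer at +-50 mm, tops 67 mm above the table, both ends open (the lifter can enter over the rails and draw out to -y); and the dial at y = 85 mm
- bed (a point): centre of the light box's pair of rails, at the height of their tops (light box frame 0, -70, 67 mm); axes as the light box. The screen's origin belongs here, its y along the light box's y (either way round)
- dial (a joint): angle of the dial, rad: 0 at rest, grows clockwise seen from above, end stop at 1.3. Seats with clicks at about 0.4, 0.8 and 1.2 (marked on the box by one, two and three studs). A spring returns it to 0 from anywhere: 0.10 N m at 0 rising to 0.16 N m at 1.2; each click adds up to about 0.05 N m before its seat
- dial_grip (a point): point on the dial's vertical axis, in its grip bar, 83 mm above the table. The black bar is 14 mm wide, 60 mm long, 59 to 95 mm above the table, on a 60 mm round skirt. At dial 0 its long direction is the light box's +y turned 0.6 rad anticlockwise seen from above; it turns with the dial. The white line marks the end that points at the studs
- tank: bystander: black developing tank, 92 mm across, 118 mm high, origin under its centre
- reel: bystander: steel developing reel lying flat, 90 mm across, 40 mm high, origin under its centre
- lens: bystander: brass projector lens standing on end, 62 mm across, 88 mm high, origin under its centre
- canister1: bystander: yellow film canister, 33 mm across, 52 mm high, origin under its centre
- canister2: bystander: another such yellow film canister
- loupe: bystander: black loupe, 48 mm across, 48 mm high, origin under its centre
There are look-alikes about, which are no part of the job. Leave any green or red look-alike of the lifter alone.

How it is judged (in metres and radians):
On the way, in this order (a step that is already met when the one before it is completed fails the run):
1. the screen is up on the lifter alone, clear of the rack (contact force between screen and lifter above 0.3 N and contact force between screen and rack below 0.02 N and height (world z) of screen above 0.032 m and angle between screen's own z axis and vertical below 0.3 rad), for 0.2 s.
2. the screen lies centred on the light box's rails, free of the lifter (x of screen in the frame of bed between -0.012 and 0.012 m and y of screen in the frame of bed between -0.02 and 0.02 m and z of screen in the frame of bed between -0.004 and 0.004 m and angle between the y axis of screen and the y axis of lightbox, either way round below 0.17 rad and angle between screen's own z axis and vertical below 0.06 rad and contact force between lifter and screen below 0.05 N), for 0.3 s.
3. the dial is turned to the third click (value of joint dial above 1.1 rad), for 0.2 s.
At the end, for the whole second after the job is handed in: The screen lies free of the lifter on the light box rails (12 mm across, 20 mm along, 0.17 rad, flat); the lifter stands flat on the table, let go; the dial is past 1.1 rad with the fingers pressing on it over 0.5 N, through the last second (all of step 2 and height (world z) of lifter between -0.004 and 0.006 m and angle between lifter's own z axis and vertical below 0.05 rad and contact force between each of the arm, the fingers and lifter below 0.05 N and value of joint dial above 1.1 rad and contact force between the fingers and dial above 0.5 N); the arm keeps its last pose, push and grip.
It fails at once if the fingers touch the screen (contact force between the fingers and screen above 0.3 N).
It fails at once if a bystander is shifted by more than 30 mm or tipped (distance of any of tank, reel, lens, canister1, canister2, loupe from where it was at the start of the episode above 0.03 m or angle between any of tank, reel, lens, canister1, canister2, loupe's own z axis and vertical above 0.5 rad).
It also fails if it takes over 72 s, if anything falls off the work surface, if the arm or the gripper's body presses on something with over 40 N, if the wrist force passes 120 N, or if a joint passes its speed limit or range.

### The arm

A 6-joint arm with a two-finger parallel gripper is mounted at the origin on the work surface. World frame = base frame: x ahead of the robot, y to its left, z up, the work surface at z = 0. Lengths are in mm, angles in rad, forces in N, time in s.
With the tool pointing down it reaches from about 275 to 975 mm from the base axis. Payload 8.4 kg.
Tool frame: the origin (TCP) lies at the very end of the fingers, on their centre line; the grasp point (between the pads) lies robot.grip_depth behind it (robot.grip_depth is the distance from the TCP to the grasp point, in mm); z points along the fingers, x is the direction in which the jaws open and shut, and the axes are right-handed (so a half turn about z gives the same grasp; the last joint's range is limited). The gripper opens to 92 mm and grips with 3 to 60 N. Pads are 20 mm wide; open, the fingers measure 128 mm over their backs; the gripper's body (75 mm by 189 mm) begins 69 mm behind the grasp point.
Start: joints at [-0.002, 0.353, 1.633, -0, 1.155, -0.002], TCP at [625.002, -0, 214.583] pointing down, gripper open.
Joint ranges: [-2.63, 2.63], [-0.92, 2.1], [0.06, 2.66], [-1.3, 4.44], [0, 2.69], [-3.02, 3.02]. Speed limits (rad/s): [2.22, 2.22, 2.79, 3.14, 3.14, 3.14].

### API

Orientations are given as a unit quaternion [x, y, z, w].
In Python, from bench import robot gives the robot as it stands.
- The arm moves only by the shell command python3 -m pendant 'ROWS'. ROWS is a JSON object of lists of equal length, an entry for each row: "dr": the turn, a rotation vector about the tool's x, y, z in rad, a list of three; "travel": the shift along the tool's x, y, z in cm, a list of three; "fingers": the finger opening in cm, from 0 to 9.19. In form: {"dr": [[rx, ry, rz], ...], "travel": [[x, y, z], ...], "fingers": [fingers, ...]}. A call has 1 to 8 rows; each row is the pose to reach, as a shift and turn from the pose commanded when the call began, along the tool's axes at that moment; what a row does not reach only later rows make up. A row lasts 1/12 s, in which the tool goes at most 41.7 mm and 7.16 degrees, less where a joint would pass 70% of its speed; a pose out of reach is approached as far as the arm can. A call with a gripper value outside its range is refused whole. The fingers move at their own pace and stop on an object; the grip force is fixed at half the most. Time passes only in rows, so rows that repeat a pose let the fingers close. It gives the time, the measured TCP pose, the force and the opening at its end, in the units of the state.
- robot.state(): the state, without advancing time (a new reading comes with each control period).
- robot.camera(name): name is "scene" or "side" or "wrist"; returns (picture, depth): 420x560x3 uint8, blue, green, red; 420x560 float32, mm along the optical axis (not along the pixel's ray), 0 where there is no reading.
- robot.camera_info(name): a dict with "camera_matrix" (3x3 intrinsics, pixels), "T" (4x4, takes a point from camera to world coordinates); the wrist camera has in their place "mount" (4x4, takes a point from camera to tool coordinates, whose origin is the TCP and whose axes are the tool frame's). Camera axes: x right, y up, looking along -z (the intrinsics and any distortion apply to the point x, -y, -z); pixel columns grow to the right and rows downward; lengths in mm; the calibration is good to about 2 mm. The wrist camera is an equidistant fisheye: a pixel r from the principal point sees the ray r / f radians off the axis. A picture is of the moment at which its call begins: read the wrist's pose just before it. camera_info takes no time and is no camera call.
- robot.sign_off(): hands the job in, once; it reports no verdict.
The state is a dict: "time_s": time; "joint_positions": joint angles; "qvel": joint speeds; "joint_efforts": joint torques, N m; "ee_pos": TCP position; "eef_rot": TCP orientation; "wrist_force": force on the tool from outside, world axes, zero at the start; "ft_torque": the same for the moment, N m; "finger_gap": finger opening in mm.
Only numpy, scipy, OpenCV 4.12 (cv2) and the standard library are available. Lean on these libraries where they do the work, as an engineer would, in place of code of your own. Each camera call takes 0.05 s, during which the arm holds its last target.

## Working session

There is one attempt and no reset: what is moved stays moved. The work goes in short steps, Python scripts to look and compute and a shell command to move; the robot and the scene stay as the last step left them, time stands still between calls to the robot, and variables do not carry over. Pictures are saved under pics/ and viewed, and the job is handed in when it is done.

```bash
ls -la; mkdir -p pics
python3 - <<'E'
from bench import robot
import cv2,numpy as np
s=robot.state();print(s);print(robot.grip_depth)
for n in("scene","side","wrist"):
    im,d=robot.camera(n);cv2.imwrite(f"pics/{n}0.png",im);np.save(f"pics/{n}0.npy",d)
    print(n,robot.camera_info(n))
E
```

```text
total 12
drwxr-xr-x  3 agent agent 4096 Dec  7 15:51 .
drwxr-xr-x 23 root  root  4096 Dec  7 15:51 ..
drwxr-xr-x  2 agent agent 4096 Dec  7 15:51 pics
{'time_s': 0.0, 'joint_positions': array([-2.39155202e-03,  3.53618265e-01,  1.63411014e+00, -3.78006887e-05,
        1.15521583e+00, -2.37755879e-03]), 'qvel': array([ 0.00101175, -0.00071902, -0.00027101, -0.00192816, -0.00047247,
       -0.00014132]), 'joint_efforts': array([-2.43486713e-03, -5.93846583e+01, -3.34216332e+01,  6.94100303e-02,
        2.34022352e-02, -1.15005114e-04]), 'ee_pos': array([ 6.24511991e+02, -5.98062881e-03,  2.13892632e+02]), 'eef_rot': array([ 9.99999772e-01,  6.45540040e-07, -6.75831876e-04,  1.56749140e-05]), 'wrist_force': array([ 0.1410862 ,  0.91076204, -0.18984769]), 'ft_torque': array([-0.01420228, -0.01160818,  0.02020495]), 'finger_gap': 91.76457173972202}
18.700000000000003
scene {'camera_matrix': array([[484.94419423,   0.        , 276.96382119],
       [  0.        , 484.94419423, 215.2815394 ],
       [  0.        ,   0.        ,   1.        ]]), 'T': array([[-4.57913174e-01, -4.89409874e-01,
[... 655 characters left out ...]
      [-6.16819959e-03,  7.59343703e-01,  6.50660506e-01,
         8.50109745e+02],
       [ 0.00000000e+00,  0.00000000e+00,  0.00000000e+00,
         1.00000000e+00]])}
wrist {'camera_matrix': array([[325.1922621 ,   0.        , 277.38961244],
       [  0.        , 325.1922621 , 221.05842697],
       [  0.        ,   0.        ,   1.        ]]), 'mount': array([[ 9.99999769e-01,  5.05055796e-04,  4.55444610e-04,
        -6.49126584e-01],
       [ 6.14299728e-04, -9.58147953e-01, -2.86272812e-01,
        -8.18271006e+01],
       [ 2.91799578e-04,  2.86273026e-01, -9.58148042e-01,
        -1.69393452e+02],
       [ 0.00000000e+00,  0.00000000e+00,  0.00000000e+00,
         1.00000000e+00]])}
```

View pics/scene0.png

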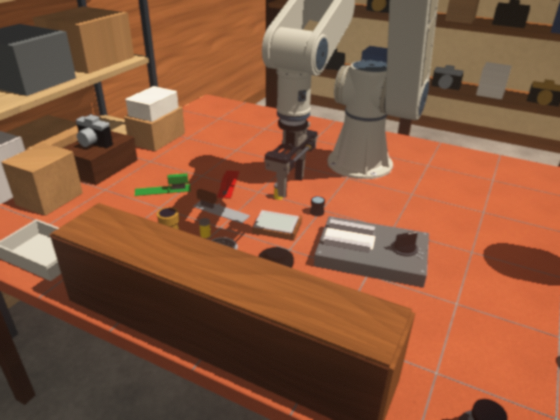

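View pics/side0.png

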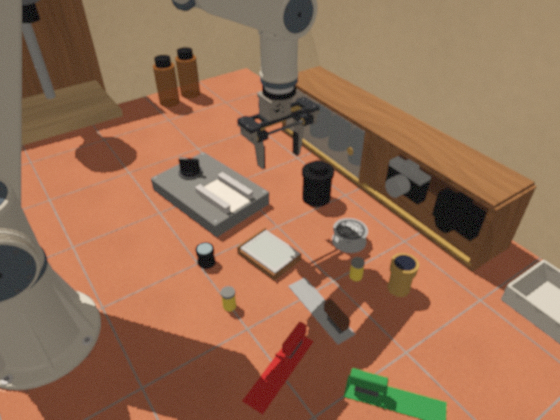

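View pics/wrist0.png

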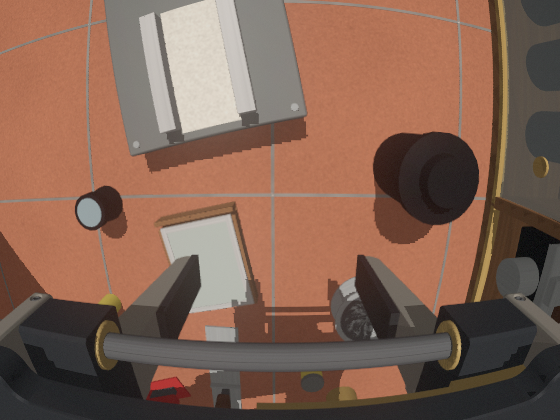

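```bash
cat > h.py <<'E'
import numpy as np,cv2
from scipy.spatial.transform import Rotation as R
from bench import robot
def rays(name,uv,pose=None):
    """uv Nx2 -> origin, dirs (world). pose=(ee_pos,eef_rot) for wrist"""
    ci=robot.camera_info(name);K=ci["camera_matrix"];uv=np.atleast_2d(np.asarray(uv,float))
    x=(uv[:,0]-K[0,2])/K[0,0];y=(uv[:,1]-K[1,2])/K[1,1]
    if name=="wrist":
        r=np.hypot(x,y)+1e-12;s=np.sin(r)/r
        d=np.c_[x*s,-y*s,-np.cos(r)]
        M=np.eye(4);M[:3,:3]=R.from_quat(pose[1]).as_matrix();M[:3,3]=pose[0]
        T=M@ci["mount"]
    else:
        d=np.c_[x,-y,-np.ones(len(x))];T=ci["T"]
    return T[:3,3],d@T[:3,:3].T
def onplane(name,uv,z,pose=None):
    o,d=rays(name,uv,pose);t=(z-o[2])/d[:,2];return o+d*t[:,None]
def tri(obs):
    """obs list of (name,uv,pose) -> point, residual"""
    A=np.zeros((3,3));b=np.zeros(3);L=[]
    for n,uv,p in obs:
        o,d=rays(n,uv,p);d=d[0]/np.linalg.norm(d[0]);P=np.eye(3)-np.outer(d,d);A+=P;b+=P@o;L.append((o,P))
    x=np.linalg.solve(A,b);return x,[round(float(np.linalg.norm(P@(x-o))),1) for o,P in L]
def cloud(name,depth,pose=None):
    """depth in mm along the optical axis -> HxWx3 world"""
    h,w=depth.shape;u,v=np.meshgrid(np.arange(w),np.arange(h))
    o,d=rays(name,np.c_[u.ravel(),v.ravel()],pose)
    ci=robot.camera_info(name)
    if name=="wrist": 
        M=R.from_quat(pose[1]).as_matrix()@ci["mount"][:3,:3];ax=-M[:,2]
    else: ax=-ci["T"][:3,2]
    t=depth.ravel()/(d@ax);P=o+d*t[:,None];P[depth.ravel()<=0]=np.nan
    return P.reshape(h,w,3)
def crop(fn,x0,y0,x1,y1,k,out):
    im=cv2.imread(fn)[y0:y1,x0:x1];cv2.imwrite(out,cv2.resize(im,None,fx=k,fy=k,interpolation=cv2.INTER_CUBIC))
E
python3 - <<'E'
from h import *
crop("pics/side0.png",150,140,430,380,2.8,"pics/side0c.png")
crop("pics/scene0.png",120,160,440,290,2.5,"pics/scene0c.png")
crop("pics/wrist0.png",60,150,400,420,2.2,"pics/wrist0c.png")
E
```

```text
(no output)
```

View pics/side0c.png

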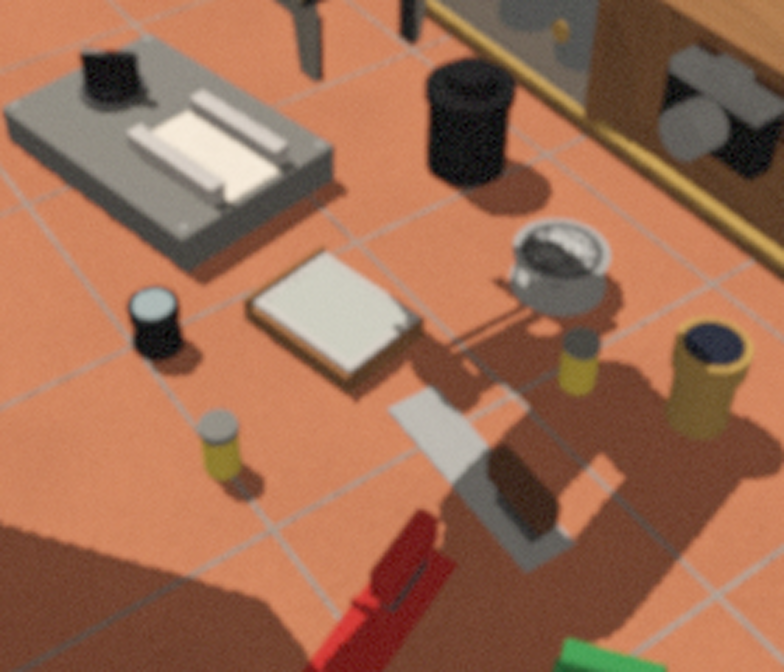

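View pics/scene0c.png

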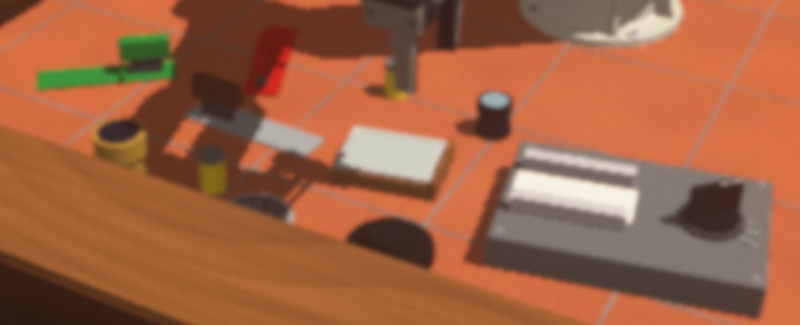

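View pics/wrist0c.png

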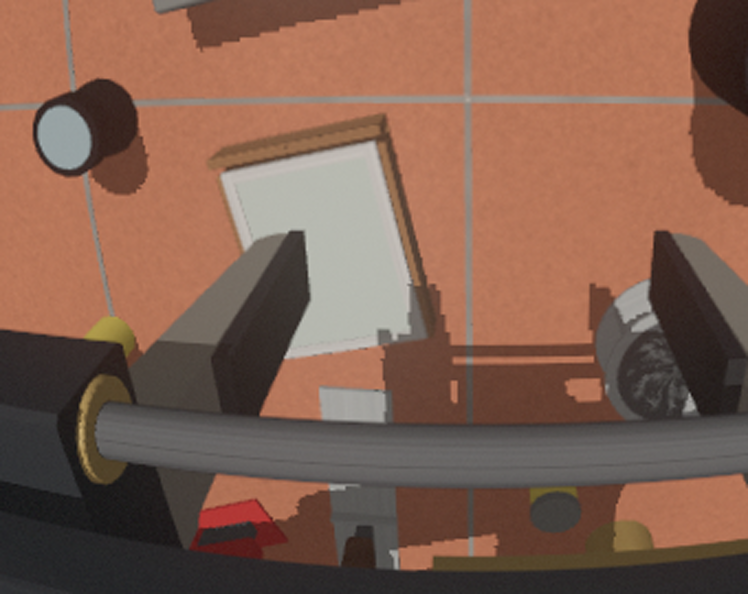

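Run:
```python
from h import *
np.set_printoptions(precision=1,suppress=True)
d=np.load("pics/side0.npy");P=cloud("side",d)
k=2.8;f=lambda x,y:(int(round(150+x/k)),int(round(140+y/k)))
for n,p in dict(dialtop=(110,60),tank=(470,85),reel=(560,255),lens=(712,342),can2=(580,343),can1=(220,425),loupe=(155,303),screen=(335,310),blade_tip=(430,410),handle=(522,485),redh=(410,555),greenh=(610,650),lbtop=(100,140),table=(320,420)).items():
    u,v=f(*p);print(n,(u,v),P[v,u])
# heightmap of cloud
H=np.full((500,500),np.nan)
d2=np.load("pics/scene0.npy");P2=cloud("scene",d2)
s=robot.state();print(np.isnan(P).mean(),np.isnan(P2).mean())
img=np.zeros((700,760,3),np.uint8)
for Q,fn in((P,"side"),(P2,"scene")):
    im=cv2.imread(f"pics/{fn}0.png")
    q=Q.reshape(-1,3);c=im.reshape(-1,3);m=(q[:,2]<130)&(q[:,2]>-20)
    for (x,y,z),cc in zip(q[m],c[m]):
        # image: right = +y... use right=-? col=(x-250)  row=(400-y)
        col=int((x-250));row=int((400-y))
        if 0<=col<759 and 0<=row<699: img[row:row+2,col:col+2]=cc
cv2.imwrite("pics/top0.png",cv2.resize(img,None,fx=.85,fy=.85))
```

```text
dialtop (189, 161) [509.7 296.3  90.9]
tank (318, 170) [765.9  19.3 116.4]
reel (350, 231) [ 735.8 -157.9   40.5]
lens (404, 262) [ 727.8 -342.1   90.5]
can2 (357, 262) [ 668.6 -257.9   52.8]
can1 (229, 292) [ 375.9 -164.6   51.8]
loupe (205, 248) [396.7 -10.8  50.9]
screen (270, 251) [533.7 -90.6  28.1]
blade_tip (304, 286) [ 548.6 -213.     3.6]
handle (336, 313) [ 531.  -345.7   57. ]
redh (296, 338) [ 426.4 -346.6   55.2]
greenh (368, 372) [ 492.  -485.2   58.9]
lbtop (186, 190) [462.6 232.5  45.8]
table (264, 290) [ 465.4 -166.7    0. ]
0.003928571428571429 0.02318452380952381
```

View pics/top0.png

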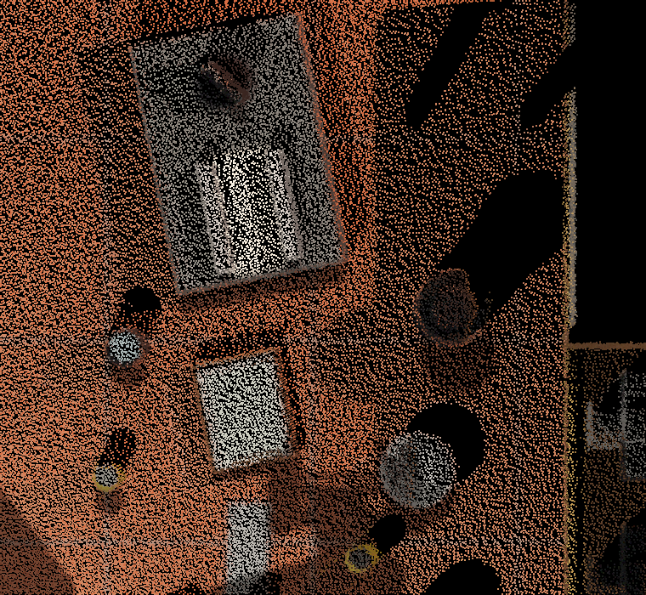

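```bash
python3 -m pendant '{"dr":[[0,0,0],[0,0,0],[0,0,0],[0,0,0],[0,0,0],[0,0,0],[0,0,0],[0,0,0]],"travel":[[-8,22,-10],[-8,22,-10],[-8,22,-10],[-8,22,-10],[-8,22,-10],[-8,22,-10],[-8,22,-10],[-8,22,-10]],"fingers":[9.19,9.19,9.19,9.19,9.19,9.19,9.19,9.19]}'
python3 - <<'E'
from h import *
s=robot.state();im,d=robot.camera("wrist");cv2.imwrite("pics/w1.png",im);np.save("pics/w1.npy",d)
np.savez("pics/w1p.npz",p=s["ee_pos"],q=s["eef_rot"]);print(s["time_s"],s["ee_pos"],s["eef_rot"])
cv2.imwrite("pics/w1b.png",cv2.resize(im,None,fx=1.4,fy=1.4))
E
```

```text
time_s: 0.82
ee_pos: [544.7, -222.1, 315.6]
eef_rot: [1.0, -0.002, 0.001, 0.0]
wrist_force: [-0.1, 0.0, -0.6]
finger_gap: 92.2
0.8167 [ 544.67054573 -222.06411356  315.6293764 ] [ 9.99998039e-01 -1.72819937e-03  8.63283694e-04  4.35388614e-04]
```

View pics/w1b.png

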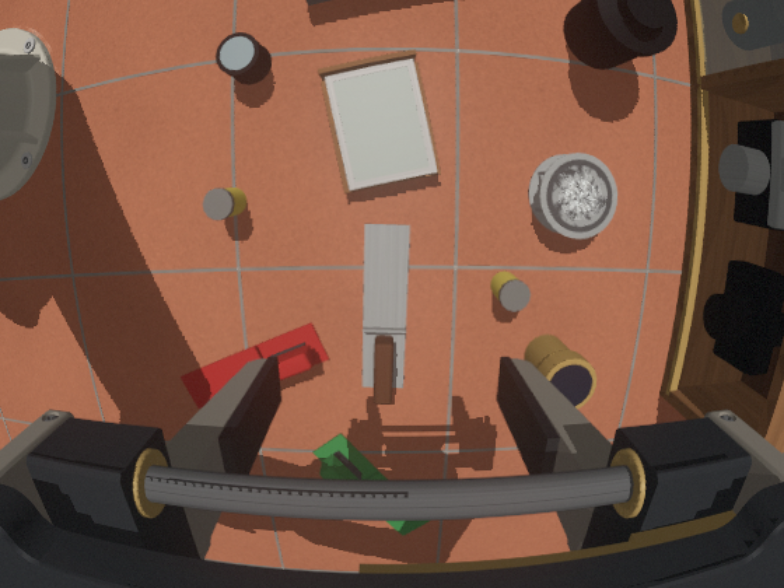

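Run:
```python
from h import *
np.set_printoptions(precision=1,suppress=True)
im=cv2.imread("pics/w1.png");d=np.load("pics/w1.npy");z=np.load("pics/w1p.npz");pose=(z["p"],z["q"])
P=cloud("wrist",d,pose)
hsv=cv2.cvtColor(im,cv2.COLOR_BGR2HSV);S=hsv[...,1];V=hsv[...,2]
def box(name,m,roi,plane,show=True):
    x0,y0,x1,y1=roi;mm=np.zeros(m.shape,np.uint8);mm[y0:y1,x0:x1]=m[y0:y1,x0:x1]
    mm=cv2.morphologyEx(mm,cv2.MORPH_OPEN,np.ones((2,2),np.uint8))
    c=max(cv2.findContours(mm,cv2.RETR_EXTERNAL,cv2.CHAIN_APPROX_NONE)[0],key=cv2.contourArea)
    fill=np.zeros_like(mm);cv2.drawContours(fill,[c],-1,1,-1)
    zz=P[...,2][fill>0];print(name,"px",fill.sum(),"z med",np.nanmedian(zz),np.nanpercentile(zz,[5,25,75,95]))
    W=onplane("wrist",c[:,0,:],plane,pose)[:,:2].astype(np.float32)
    (cx,cy),(w,h),a=cv2.minAreaRect(W);b=cv2.boxPoints(((cx,cy),(w,h),a))
    e=b[1]-b[0];e2=b[2]-b[1];L=e if np.linalg.norm(e)>np.linalg.norm(e2) else e2
    if L[1]<0:L=-L
    ang=np.arctan2(-L[0],L[1])
    print("  centre",cx,cy,"size",w,h,"yaw(y axis from world y, ccw) %.4f"%ang)
    return c
k=1.4
r=lambda *a:[int(v/k) for v in a]
grey=((S<70)&(V>70)).astype(np.uint8)
box("screen",((S<60)&(V>140)).astype(np.uint8),r(315,50,450,200),26)
box("blade",grey,r(350,215,420,330),3)
hand=((S>100)&(V<115)&(hsv[...,0]<15)).astype(np.uint8)
box("handle",hand,r(367,333,400,408),57)
print(P[int(365/k),int(385/k)],P[int(130/k),int(380/k)],P[int(280/k),int(390/k)],P[int(66/k),int(365/k)])
cv2.imwrite("pics/hm.png",cv2.resize(hand*255,None,fx=1.4,fy=1.4))
```

```text
screen px 5422 z med 24.729062833552973 [22.9 24.1 25.4 26.3]
  centre 538.4107055664062 -86.4072036743164 size 90.55892181396484 120.2663803100586 yaw(y axis from world y, ccw) 0.2039
blade px 2414 z med 2.3416778306345805 [0.3 1.7 3.  4.1]
  centre 541.3878173828125 -249.4544219970703 size 115.83538818359375 74.16524505615234 yaw(y axis from world y, ccw) -0.0043
handle px 682 z med 55.927219370772605 [-1.1 53.3 56.6 57.6]
  centre 540.4859619140625 -338.5539245605469 size 81.49882507324219 28.608247756958008 yaw(y axis from world y, ccw) -0.1224
[ 540.4 -326.4   57.3] [536.  -91.2  24.7] [ 545.2 -251.     3.5] [520.4 -22.4  13.7]
```

Run:
```python
from h import *
np.set_printoptions(precision=2,suppress=True)
im=cv2.imread("pics/w1.png");d=np.load("pics/w1.npy");z=np.load("pics/w1p.npz");pose=(z["p"],z["q"])
P=cloud("wrist",d,pose);hsv=cv2.cvtColor(im,cv2.COLOR_BGR2HSV)
print(hsv[195,250:302:2].tolist())
# blade edges, rows 168..230 ; edge = saturation crossing
L=[];Rr=[]
S=cv2.GaussianBlur(hsv[...,1].astype(np.float32),(0,0),1)
for v in range(168,225):
    row=S[v,250:305]; th=90
    idx=np.where(row<th)[0]
    a=idx[0];b=idx[-1]
    L.append((250+a-(th-row[a])/(row[a-1]-row[a]),v));Rr.append((250+b+(th-row[b])/(row[b+1]-row[b]),v))
for n,E in(("L",L),("R",Rr)):
    W=onplane("wrist",E,3,pose)[:,:2];f=cv2.fitLine(W.astype(np.float32),cv2.DIST_HUBER,0,.01,.01).ravel()
    if f[1]<0:f[:2]*=-1
    print(n,f,"yaw",np.arctan2(-f[0],f[1]),"x at y=-250",f[2]+f[0]/f[1]*(-250-f[3]),"W0,W-1",W[0],W[-1])
T=[]
for u in range(263,291):
    col=S[145:185,u];i=np.where(col<90)[0][0];T.append((u,145+i-(90-col[i])/(col[i-1]-col[i])))
W=onplane("wrist",T,3,pose);print("tip y",W[::6,:2])
# handle top from depth
m=(P[...,2]>48)&(P[...,2]<65);m[:225]=0;m[:,:255]=0;m[:,300:]=0
q=P[m];print("handle pts",len(q),q.mean(0),q.min(0),q.max(0))
c=max(cv2.findContours(m.astype(np.uint8),cv2.RETR_EXTERNAL,cv2.CHAIN_APPROX_NONE)[0],key=cv2.contourArea)[:,0]
print(c.min(0),c.max(0),cv2.minAreaRect(onplane("wrist",c,57,pose)[:,:2].astype(np.float32)))
crop("pics/w1.png",240,150,310,300,5,"pics/w1c.png")
```

```text
[[9, 129, 178], [9, 130, 176], [9, 128, 179], [9, 128, 179], [9, 127, 177], [10, 28, 164], [17, 11, 159], [17, 11, 162], [15, 13, 162], [15, 13, 161], [17, 11, 163], [15, 13, 162], [15, 13, 162], [17, 11, 161], [23, 13, 163], [19, 13, 161], [21, 11, 160], [19, 13, 161], [15, 12, 164], [21, 11, 159], [15, 13, 161], [9, 115, 175], [9, 128, 176], [9, 127, 177], [9, 128, 177], [9, 130, 177]]Traceback (most recent call last):
  File "<stdin>", line 13, in <module>
IndexError: index 55 is out of bounds for axis 0 with size 55
```

Run:
```python
from h import *
np.set_printoptions(precision=2,suppress=True)
im=cv2.imread("pics/w1.png");d=np.load("pics/w1.npy");z=np.load("pics/w1p.npz");pose=(z["p"],z["q"])
P=cloud("wrist",d,pose);hsv=cv2.cvtColor(im,cv2.COLOR_BGR2HSV)
L=[];Rr=[]
S=cv2.GaussianBlur(hsv[...,1].astype(np.float32),(0,0),.7);th=75
for v in range(168,230):
    try:
        row=S[v];a=275
        while row[a]<th:a-=1
        b=275
        while row[b]<th:b+=1
        if not(255<a<265 and 285<b<298):continue
        L.append((a+(row[a]-th)/(row[a]-row[a+1]),v));Rr.append((b-(row[b]-th)/(row[b]-row[b-1]),v))
    except Exception as e:print(v,e)
for n,E in(("L",L),("R",Rr)):
    W=onplane("wrist",E,3,pose)[:,:2];f=cv2.fitLine(W.astype(np.float32),cv2.DIST_HUBER,0,.01,.01).ravel()
    if f[1]<0:f[:2]*=-1
    print(n,len(E),"yaw",np.arctan2(-f[0],f[1]),"x at y=-250",f[2]+f[0]/f[1]*(-250-f[3]),"W0,W-1",W[0],W[-1])
T=[]
for u in range(264,290):
    v=180
    while S[v,u]<th:v-=1
    T.append((u,v+(S[v,u]-th)/(S[v,u]-S[v+1,u])))
W=onplane("wrist",T,3,pose);print("tip y",W[::5,:2])
m=(P[...,2]>48)&(P[...,2]<65);m[:225]=0;m[:,:255]=0;m[:,300:]=0
c=max(cv2.findContours(m.astype(np.uint8),cv2.RETR_EXTERNAL,cv2.CHAIN_APPROX_NONE)[0],key=cv2.contourArea)[:,0]
print(c.min(0),c.max(0),cv2.minAreaRect(onplane("wrist",c,57,pose)[:,:2].astype(np.float32)),np.nanmedian(P[...,2][m]))
# lip: 12 high at y 32-35
crop("pics/w1.png",240,150,310,300,5,"pics/w1c.png")
```

```text
L 60 yaw -0.03468199 x at y=-250 516.46704 W0,W-1 [ 518.08 -201.95] [ 514.73 -297.35]
R 60 yaw -0.03585513 x at y=-250 565.0219 W0,W-1 [ 566.5  -202.18] [ 563.3  -297.56]
tip y [[ 524.67 -189.01]
 [ 532.08 -189.19]
 [ 539.48 -189.45]
 [ 546.89 -189.57]
 [ 554.29 -190.11]
 [ 561.7  -190.23]]
[267 244] [280 288] ((538.2155151367188, -337.116943359375), (70.40843963623047, 18.816875457763672), 89.06431579589844) 56.13610578284195
```

View pics/w1c.png

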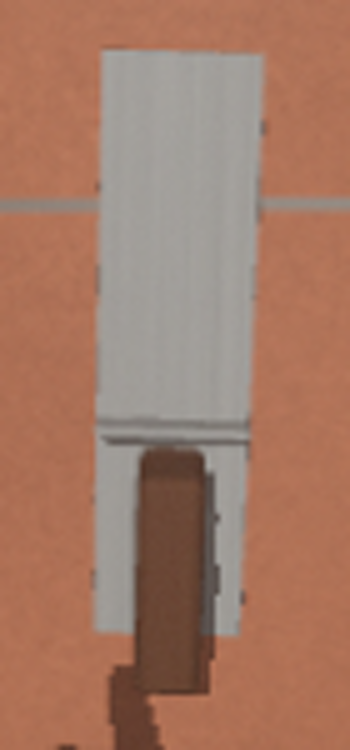

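```bash
python3 - <<'E'
from h import *
crop("pics/w1.png",215,30,325,150,6,"pics/w1r.png")
E
python3 -m pendant '{"dr":[[0,0,0],[0,0,0],[0,0,0],[0,0,0],[0,0,0],[0,0,0],[0,0,0],[0,0,0]],"travel":[[-2,-30,0],[-2,-30,0],[-2,-30,0],[-2,-30,0],[-2,-30,0],[-2,-30,0],[-2,-30,0],[-2,-30,0]],"fingers":[9.19,9.19,9.19,9.19,9.19,9.19,9.19,9.19]}'
python3 - <<'E'
from h import *
s=robot.state();im,d=robot.camera("wrist");cv2.imwrite("pics/w2.png",im);np.save("pics/w2.npy",d)
np.savez("pics/w2p.npz",p=s["ee_pos"],q=s["eef_rot"]);print(s["time_s"],s["ee_pos"],s["eef_rot"])
cv2.imwrite("pics/w2b.png",cv2.resize(im,None,fx=1.4,fy=1.4))
E
```

```text
time_s: 1.53
ee_pos: [523.4, 86.7, 313.5]
eef_rot: [1.0, 0.002, -0.001, -0.001]
wrist_force: [0.4, -0.1, 0.5]
finger_gap: 92.1
1.5333 [523.42030711  86.72031013 313.45462127] [ 0.99999573  0.00247151 -0.00102258 -0.00117702]
```

View pics/w2b.png

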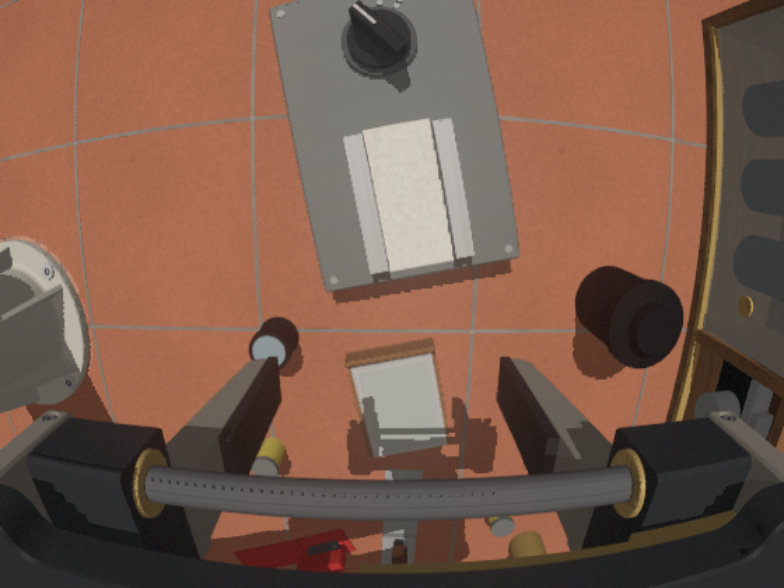

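View pics/w1r.png

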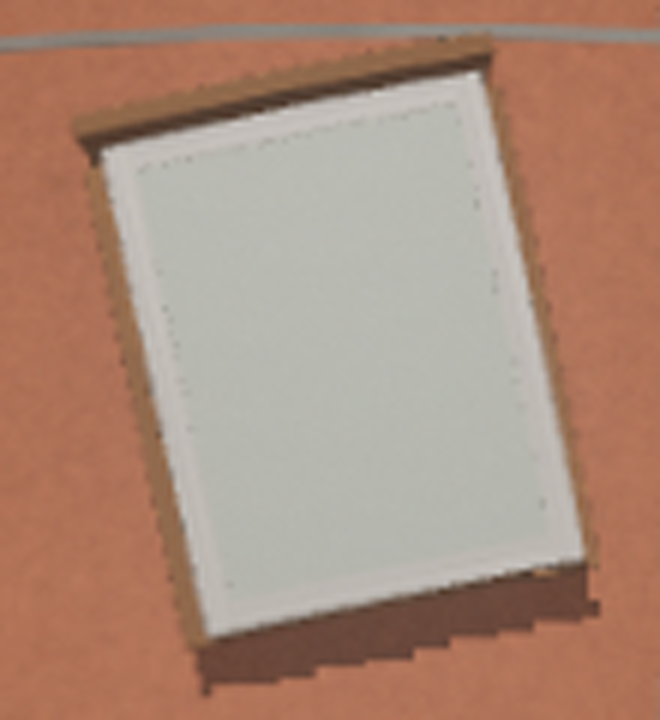

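Run:
```python
from h import *
np.set_printoptions(precision=1,suppress=True)
z=np.load("pics/w1p.npz");p1=(z["p"],z["q"])
f=lambda a:(np.array(a,float)+.5)/6-.5+[215,30]
A=onplane("wrist",f([(75,125),(490,38)]),28,p1);print("stop far top corners",A, "yaw",np.arctan2(A[1,1]-A[0,1],A[1,0]-A[0,0]),np.linalg.norm(A[1]-A[0]))
B=onplane("wrist",f([(190,645),(595,565),(87,160),(490,85)]),22,p1);print("rail near-left, near-right, farleft, farright",B);
print("yaws left",np.arctan2(-(B[2]-B[0])[0],(B[2]-B[0])[1]),"right",np.arctan2(-(B[3]-B[1])[0],(B[3]-B[1])[1]),np.linalg.norm(B[1]-B[0]))
im=cv2.imread("pics/w2.png");d=np.load("pics/w2.npy");z=np.load("pics/w2p.npz");p2=(z["p"],z["q"])
P=cloud("wrist",d,p2)
for nm,lo,hi,pl,roi in(("rails",58,75,67,(230,75,345,205)),("box",35,50,45,(180,0,380,212)),("dial",84,102,95,(230,0,310,60)),("tank",100,130,118,(410,180,500,270))):
    m=((P[...,2]>lo)&(P[...,2]<hi)).astype(np.uint8);mm=np.zeros_like(m);x0,y0,x1,y1=roi;mm[y0:y1,x0:x1]=m[y0:y1,x0:x1]
    mm=cv2.morphologyEx(mm,cv2.MORPH_OPEN,np.ones((2,2),np.uint8))
    for c in sorted(cv2.findContours(mm,cv2.RETR_EXTERNAL,cv2.CHAIN_APPROX_NONE)[0],key=cv2.contourArea)[::-1][:2]:
        W=onplane("wrist",c[:,0],pl,p2)[:,:2].astype(np.float32);r=cv2.minAreaRect(W);b=cv2.boxPoints(r);e=[b[1]-b[0],b[2]-b[1]];L=max(e,key=np.linalg.norm);L=L if L[1]>0 else -L
        fl=np.zeros_like(mm);cv2.drawContours(fl,[c],-1,1,-1)
        print(nm,"c",np.array(r[0]),"size",np.array(r[1]),"yaw %.3f"%np.arctan2(-L[0],L[1]),"z",np.nanmedian(P[...,2][fl>0]))
crop("pics/w2.png",190,0,380,215,3.2,"pics/w2c.png")
```

```text
stop far top corners [[475.2 -29.2  28. ]
 [571.3  -9.4  28. ]] yaw 0.20299387345887437 98.12548549369143
rail near-left, near-right, farleft, farright [[ 500.6 -154.8   22. ]
 [ 595.9 -136.    22. ]
 [ 477.2  -36.7   22. ]
 [ 571.6  -19.7   22. ]]
yaws left 0.19584479464164792 right 0.20610333166001069 97.10995112090129
rails c [502.6 143.1] size [ 19.1 129.6] yaw 0.190 z 66.16677355715063
rails c [582.1 159. ] size [ 19.7 130.2] yaw 0.191 z 66.1890063697885
box c [529.1 220.1] size [199.2 299.5] yaw 0.193 z 44.56988423287811
box c [537.2 285.4] size [1.3 1.5] yaw 0.002 z 49.40407786895588
dial c [512.9 301.3] size [16.1 60.8] yaw 0.798 z 93.83810747636676
tank c [771.2  42.8] size [76.  75.4] yaw -0.666 z 108.59519153743776
tank c [746.2  15.3] size [2.9 3.9] yaw 1.542 z 100.35628186759212
```

View pics/w2c.png

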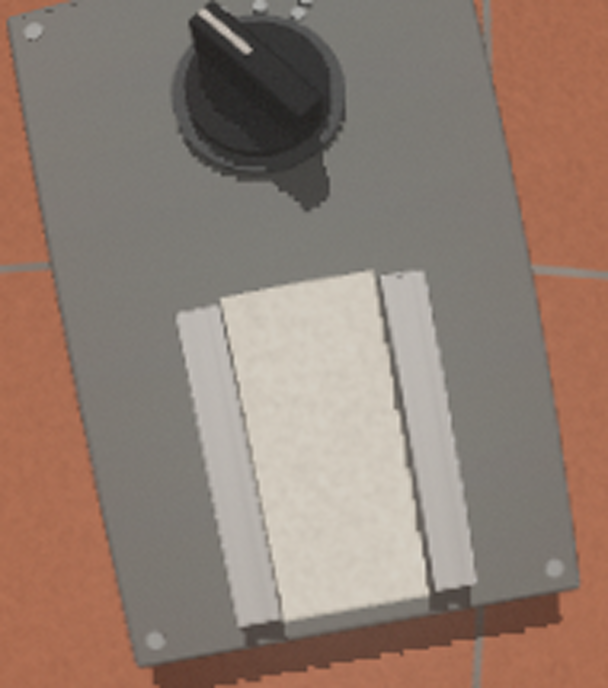

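```bash
python3 -m pendant '{"dr":[[0,0,0.035],[0,0,0.035],[0,0,0.035],[0,0,0.035],[0,0,0.035],[0,0,0.035],[0,0,0.035],[0,0,0.035]],"travel":[[0.6,28,8],[0.6,28,8],[0.6,28,8],[0.6,28,8],[0.6,28,8],[0.6,28,8],[0.6,28,8],[0.6,28,8]],"fingers":[7,7,7,7,7,7,7,7]}'
python3 -m pendant '{"dr":[[0,0,0],[0,0,0],[0,0,0],[0,0,0],[0,0,0],[0,0,0]],"travel":[[0.7,12.6,8],[0.7,12.6,8],[0.7,12.6,8],[0.7,12.6,8],[0.7,12.6,8],[0.7,12.6,8]],"fingers":[7,7,7,7,7,7]}'
python3 - <<'E'
from h import *
s=robot.state();print(s["time_s"],s["ee_pos"],R.from_quat(s["eef_rot"]).as_matrix()[:,0],R.from_quat(s["eef_rot"]).as_matrix()[:,2],s["finger_gap"])
im,d=robot.camera("wrist");cv2.imwrite("pics/w3.png",im);np.save("pics/w3.npy",d)
np.savez("pics/w3p.npz",p=s["ee_pos"],q=s["eef_rot"])
cv2.imwrite("pics/w3b.png",cv2.resize(im,None,fx=1.4,fy=1.4))
s=robot.state();print(s["ee_pos"])
E
```

```text
time_s: 2.25
ee_pos: [529.3, -205.6, 231.5]
eef_rot: [1.0, -0.019, -0.002, 0.001]
wrist_force: [-0.5, -0.4, -0.4]
finger_gap: 70.1
time_s: 2.75
ee_pos: [532.4, -326.3, 152.8]
eef_rot: [1.0, -0.018, -0.001, -0.001]
wrist_force: [0.3, 0.7, -0.6]
finger_gap: 70.3
2.75 [ 532.41534729 -326.30903006  152.83435912] [ 0.99932512 -0.03662054 -0.00287145] [-0.00280453  0.00187869 -0.9999943 ] 70.33618054614475
[ 533.08147282 -325.65302363  153.91075081]
```

View pics/w3b.png

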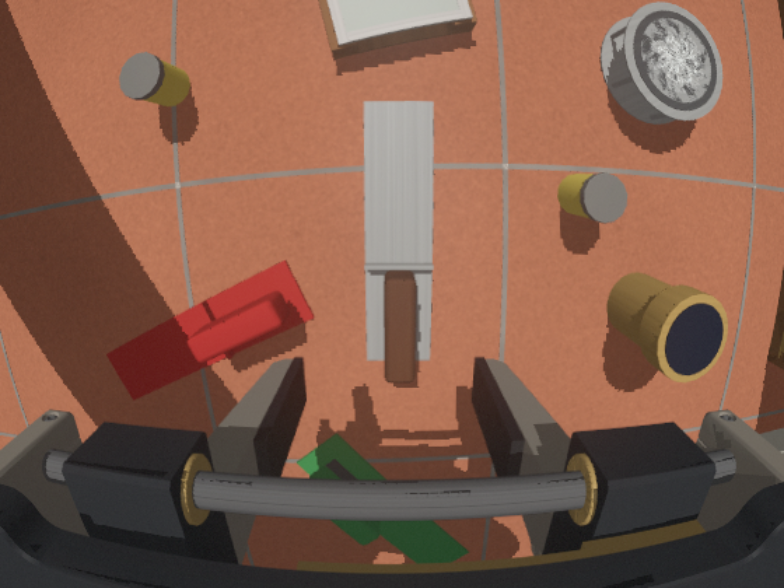

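Run:
```python
from h import *
np.set_printoptions(precision=1,suppress=True)
d=np.load("pics/w3.npy");z=np.load("pics/w3p.npz");p=(z["p"],z["q"])
f=lambda a:(np.array(a,float)+.5)/1.4-.5
print("handle far L,R near L,R",onplane("wrist",f([(386,275),(414,275),(386,381),(413,381)]),57,p))
print("blade tip L,R, lip L,R, back L,R",onplane("wrist",f([(364,101),(433,102)]),3,p),onplane("wrist",f([(366,362),(430,361)]),3,p))
print("red corner",onplane("wrist",f([(313,318),(286,262)]),3,p))
P=cloud("wrist",d,p);print(P[int(320/1.4),int(400/1.4)],P[int(180/1.4),int(400/1.4)])
# heights by two views: handle far end corners in w1 & w3
z1=np.load("pics/w1p.npz");p1=(z1["p"],z1["q"])
g=lambda x,y:((x+.5)/5-.5+240,(y+.5)/5-.5+150)
print(tri([("wrist",g(142,455),p1),("wrist",f((387,275)),p)]),tri([("wrist",g(205,690),p1),("wrist",f((413,381)),p)]),"tip",tri([("wrist",g(102,50),p1),("wrist",f((364,101)),p)]))
```

```text
handle far L,R near L,R [[ 530.7 -302.    57. ]
 [ 547.4 -302.5   57. ]
 [ 528.  -371.3   57. ]
 [ 545.4 -372.    57. ]]
blade tip L,R, lip L,R, back L,R [[ 519.4 -189.3    3. ]
 [ 566.8 -191.5    3. ]] [[ 512.  -380.5    3. ]
 [ 560.7 -381.5    3. ]]
red corner [[ 474.3 -344.     3. ]
 [ 457.7 -300.8    3. ]]
[ 537.7 -330.3   56. ] [ 541.6 -245.8    1.8]
(array([ 530.3, -309. ,   24.2]), [0.5, 0.5]) (array([ 547.6, -385.6,   29.9]), [1.3, 1.3]) tip (array([ 519. , -189.3,    3.2]), [0.3, 0.3])
```

```bash
python3 -m pendant '{"dr":[[0,0,0],[0,0,0],[0,0,0],[0,0,0],[0,0,0],[0,0,0],[0,0,0]],"travel":[[0.5,0,2],[0.5,0,4],[0.5,0,7],[0.5,0,10],[0.5,0,12],[0.5,0,13.1],[0.5,0,13.1]],"fingers":[5,5,5,5,5,5,5]}'
python3 - <<'E'
from h import *
s=robot.state();print(s["time_s"],s["ee_pos"],R.from_quat(s["eef_rot"]).as_matrix()[:,0],s["finger_gap"],s["wrist_force"])
E
```

```text
time_s: 3.38
ee_pos: [537.8, -324.5, 22.1]
eef_rot: [1.0, -0.017, -0.001, -0.001]
wrist_force: [-1.0, -0.5, 0.2]
finger_gap: 50.2
3.3833 [ 537.81699412 -324.48472282   22.14395562] [ 0.99943035 -0.03365206 -0.00255272] 50.213567046585645 [-1.02548588 -0.513398    0.21753873]
```

Aligned with the handle; close.

```bash
python3 -m pendant '{"dr":[[0,0,0],[0,0,0],[0,0,0],[0,0,0],[0,0,0],[0,0,0],[0,0,0]],"travel":[[0,0,0],[0,0,0],[0,0,0],[0,0,0],[0,0,0],[0,0,0],[0,0,0]],"fingers":[1.6,1.6,1.6,1.6,1.6,1.6,1.6]}'
python3 -m pendant '{"dr":[[0,0,0],[0,0,0],[0,0,0],[0,0,0],[0,0,0],[0,0,0]],"travel":[[0,0,-1],[0,0,-3],[0,0,-4],[0,0,-5],[0,0,-5],[0,0,-5]],"fingers":[1.6,1.6,1.6,1.6,1.6,1.6]}'
python3 - <<'E'
from h import *
s=robot.state();print(s["time_s"],s["ee_pos"],R.from_quat(s["eef_rot"]).as_matrix()[:,0],s["finger_gap"],s["wrist_force"])
im,d=robot.camera("wrist");cv2.imwrite("pics/w4.png",im);np.save("pics/w4.npy",d)
np.savez("pics/w4p.npz",p=s["ee_pos"],q=s["eef_rot"])
cv2.imwrite("pics/w4b.png",cv2.resize(im,None,fx=1.4,fy=1.4))
P=cloud("wrist",d,(s["ee_pos"],s["eef_rot"]))
np.set_printoptions(precision=1,suppress=True)
f=lambda x,y:P[int(y/1.4)-1:int(y/1.4)+2,int(x/1.4)-1:int(x/1.4)+2].reshape(-1,3).mean(0)
im,d=robot.camera("side");cv2.imwrite("pics/s4.png",im)
crop("pics/s4.png",200,160,400,380,3,"pics/s4c.png")
E
```

```text
time_s: 3.97
ee_pos: [539.2, -326.7, 24.7]
eef_rot: [1.0, -0.018, 0.001, 0.0]
wrist_force: [0.0, 1.0, 6.7]
finger_gap: 19.7
time_s: 4.47
ee_pos: [538.8, -326.5, 74.1]
eef_rot: [1.0, -0.018, 0.0, 0.0]
wrist_force: [0.2, 0.6, -1.9]
finger_gap: 20.0
4.4667 [ 538.8282175  -326.53214442   74.12823114] [ 0.99938417 -0.03507521  0.00100489] 20.038128913527967 [ 0.17311926  0.60163814 -1.90405377]
```

View pics/w4b.png

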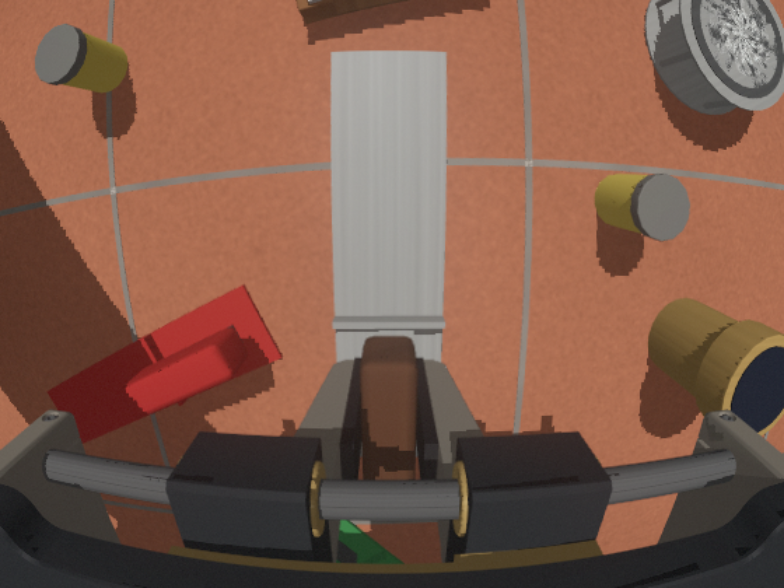

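View pics/s4c.png

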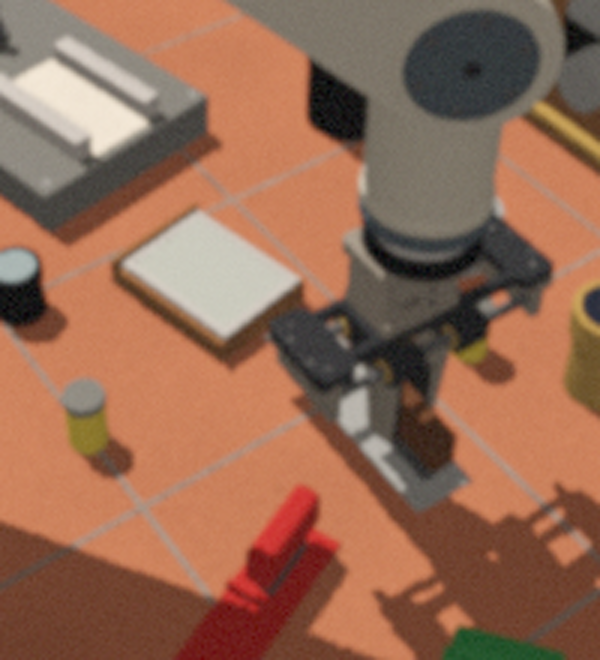

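```bash
cat > blade.py <<'E'
from h import *
def blade(tag,u0,u1,v0,v1):
    im=cv2.imread(f"pics/{tag}.png");d=np.load(f"pics/{tag}.npy");z=np.load(f"pics/{tag}p.npz");p=(z["p"],z["q"])
    P=cloud("wrist",d,p)[v0:v1,u0:u1].reshape(-1,3);P=P[~np.isnan(P[:,2])]
    M=R.from_quat(p[1]).as_matrix();Q=(P-p[0])@M  # tool coords
    A=np.c_[Q[:,:2],np.ones(len(Q))];c=np.linalg.lstsq(A,Q[:,2],rcond=None)[0]
    print("blade top plane in tool: z=%.4f x + %.4f y + %.2f"%tuple(c)," z world mean",P[:,2].mean())
    return c,p
E
python3 - <<'E'
from blade import *
c,p=blade("w4",int(345/1.4),int(435/1.4),int(60/1.4),int(305/1.4))
f=lambda a:(np.array(a,float)+.5)/1.4-.5
M=R.from_quat(p[1]).as_matrix()
for n,uv in(("tipL",(331,53)),("tipR",(447,53)),("L2",(334,310)),("R2",(443,310))):
    o,d=rays("wrist",[f(uv)],p);o=(o-p[0])@M;d=d[0]@M
    # plane c0x+c1y-z+c2=0
    nrm=np.array([c[0],c[1],-1]);t=-(nrm@o+c[2])/(nrm@d);q=o+d*t;print(n,np.round(q,1))
E
```

```text
blade top plane in tool: z=0.0011 x + 0.0005 y + 22.45  z world mean 51.67660370184326
tipL [ -24.7 -136.2   22.4]
tipR [  23.7 -136.2   22.4]
L2 [-24.9 -24.4  22.4]
R2 [ 23.3 -24.3  22.5]
```

```bash
python3 -m pendant '{"dr":[[0,0,-0.12],[0,0,-0.235],[0,0,-0.235],[0,0,-0.235],[0,0,-0.235],[0,0,-0.235],[0,0,-0.235]],"travel":[[2,-1.5,0],[4.1,-3,0],[4.1,-3,1.5],[4.1,-3,3],[4.1,-3,4],[4.1,-3,4],[4.1,-3,4]],"fingers":[1.6,1.6,1.6,1.6,1.6,1.6,1.6]}'
python3 - <<'E'
from h import *
s=robot.state();print(s["time_s"],s["ee_pos"],R.from_quat(s["eef_rot"]).as_matrix()[:,0],s["finger_gap"],s["wrist_force"])
im,d=robot.camera("wrist");cv2.imwrite("pics/w5.png",im);np.save("pics/w5.npy",d)
np.savez("pics/w5p.npz",p=s["ee_pos"],q=s["eef_rot"])
cv2.imwrite("pics/w5b.png",cv2.resize(im,None,fx=1.4,fy=1.4))
print(robot.state()["ee_pos"])
E
```

```text
time_s: 5.15
ee_pos: [579.7, -297.6, 32.5]
eef_rot: [0.995, 0.1, -0.001, -0.001]
wrist_force: [0.1, -0.2, -2.3]
finger_gap: 19.3
5.15 [ 579.71874907 -297.55805891   32.54764214] [ 0.98012604  0.19836757 -0.00180205] 19.324999304700764 [ 0.11728445 -0.18859863 -2.28211455]
[ 580.30317792 -297.91358732   33.38671608]
```

View pics/w5b.png

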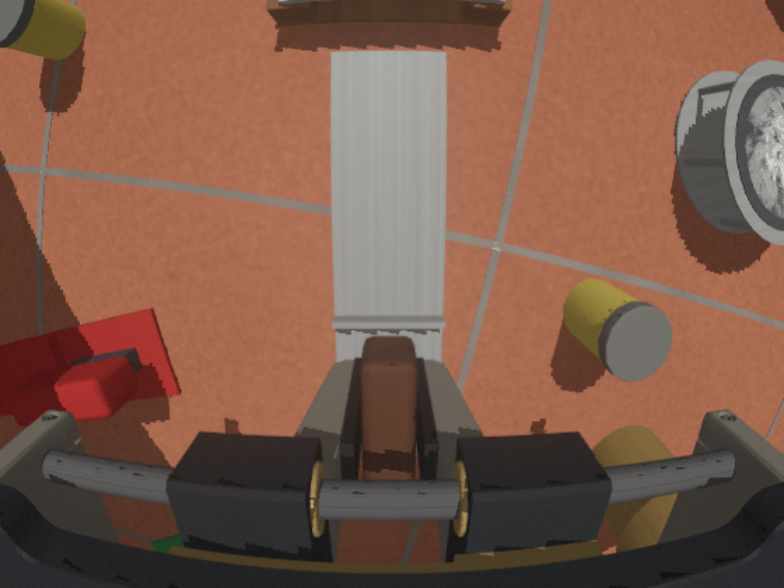

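```bash
python3 -m pendant '{"dr":[[0,0,0],[0,0,0],[0,0,0],[0,0,0],[0,0,0],[0,0,0],[0,0,0],[0,0,0]],"travel":[[0.05,-1,-0.1],[0.1,-3,-0.1],[0.1,-5,-0.1],[0.1,-7,-0.1],[0.1,-9,-0.1],[0.1,-11,-0.1],[0.1,-12.5,-0.1],[0.1,-13.2,-0.1]],"fingers":[1.6,1.6,1.6,1.6,1.6,1.6,1.6,1.6]}'
python3 - <<'E'
from h import *
s=robot.state();print(s["time_s"],s["ee_pos"],R.from_quat(s["eef_rot"]).as_matrix()[:,0],s["finger_gap"],s["wrist_force"])
im,d=robot.camera("wrist");cv2.imwrite("pics/w6.png",im);np.save("pics/w6.npy",d)
np.savez("pics/w6p.npz",p=s["ee_pos"],q=s["eef_rot"])
cv2.imwrite("pics/w6b.png",cv2.resize(im,None,fx=1.4,fy=1.4))
print(robot.state()["ee_pos"],robot.state()["wrist_force"])
E
```

```text
time_s: 5.87
ee_pos: [555.0, -166.3, 35.3]
eef_rot: [0.995, 0.1, 0.0, -0.0]
wrist_force: [-0.8, 0.5, -1.5]
finger_gap: 19.9
5.8667 [ 555.00313996 -166.33519584   35.31859064] [9.79897151e-01 1.99502877e-01 4.19509795e-04] 19.949709691132888 [-0.77027349  0.5165979  -1.50936895]
[ 554.94882338 -166.09590397   35.17675636] [-0.69564166  0.24538635 -1.82773847]
```

View pics/w6b.png

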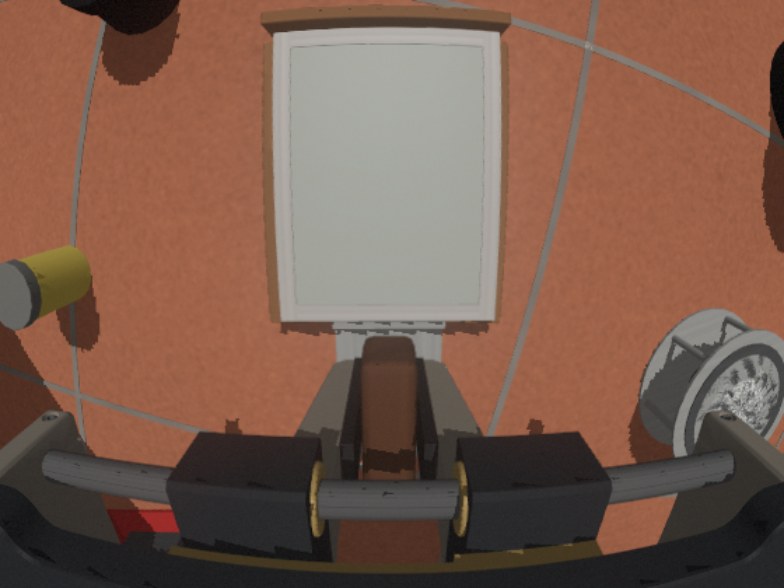

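```bash
cat > scr.py <<'E'
from h import *
def scr(tag,uvs,zs):
    z=np.load(f"pics/{tag}p.npz");p=(z["p"],z["q"]);M=R.from_quat(p[1]).as_matrix()
    for uv,zz in zip(uvs,zs):
        W=onplane("wrist",[(np.array(uv,float)+.5)/1.4-.5],zz,p)[0];print(uv,"world",np.round(W,1),"tool",np.round((W-p[0])@M,1))
E
python3 - <<'E'
from scr import *
scr("w6",[(283,321),(496,321),(275,32),(499,31)],[26]*4)
E
```

```text
(283, 321) world [ 506.3 -152.2   26. ] tool [-44.9 -23.6   9.3]
(496, 321) world [ 594.1 -134.3   26. ] tool [ 44.6 -23.6   9.3]
(275, 32) world [481.8 -34.8  26. ] tool [ -45.5 -143.5    9.3]
(499, 31) world [568.7 -16.8  26. ] tool [  43.3 -143.8    9.3]
```

```bash
python3 -m pendant '{"dr":[[0,0,0],[0,0,0],[0,0,0],[0,0,0],[0,0,0],[0,0,0],[0,0,0],[0,0,0]],"travel":[[0,0,-0.4],[0,0,-0.7],[0,0,-1],[0,0,-1.4],[0,0,-2],[0,0,-2.5],[0,0,-3],[0,0,-3.2]],"fingers":[1.6,1.6,1.6,1.6,1.6,1.6,1.6,1.6]}'
python3 -m pendant '{"dr":[[0,0,0],[0,0,0],[0,0,0],[0,0,0],[0,0,0],[0,0,0],[0,0,0],[0,0,0]],"travel":[[0,0,-0.3],[0,0,-0.8],[0,0,-1.6],[0,0,-2.5],[0,0,-3.4],[0,0,-4.2],[0,0,-4.4],[0,0,-4.4]],"fingers":[1.6,1.6,1.6,1.6,1.6,1.6,1.6,1.6]}'
python3 - <<'E'
from h import *
s=robot.state();print(s["time_s"],s["ee_pos"],R.from_quat(s["eef_rot"]).as_matrix()[:,0],R.from_quat(s["eef_rot"]).as_matrix()[:,2],s["finger_gap"],s["wrist_force"])
im,d=robot.camera("wrist");cv2.imwrite("pics/w7.png",im);np.save("pics/w7.npy",d)
np.savez("pics/w7p.npz",p=s["ee_pos"],q=s["eef_rot"])
cv2.imwrite("pics/w7b.png",cv2.resize(im,None,fx=1.4,fy=1.4))
from blade import blade
blade("w7",210,345,30,215)
E
```

```text
time_s: 6.58
ee_pos: [555.8, -168.6, 67.6]
eef_rot: [0.995, 0.1, 0.001, 0.0]
wrist_force: [0.4, 0.1, -3.2]
finger_gap: 19.8
time_s: 7.25
ee_pos: [556.0, -168.4, 111.7]
eef_rot: [0.995, 0.1, 0.001, 0.0]
wrist_force: [0.7, -0.7, -2.2]
finger_gap: 19.6
7.25 [ 556.01657848 -168.407861    111.73250002] [0.98005487 0.1987202  0.00165628] [ 1.80334106e-03 -5.59048296e-04 -9.99998218e-01] 19.632716792643755 [ 0.68943725 -0.72797572 -2.24017057]
blade top plane in tool: z=-0.0001 x + -0.0014 y + 18.96  z world mean 92.5745422935871
```

View pics/w7b.png

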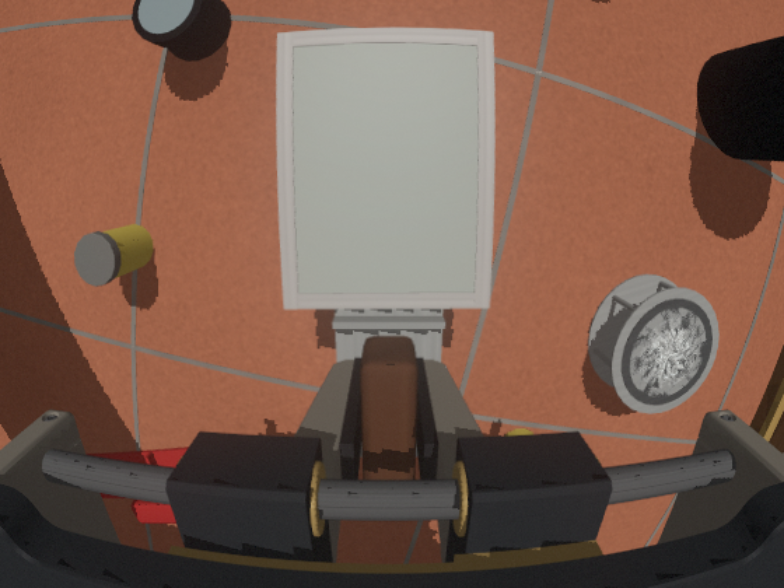

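Run:
```python
from scr import *
scr("w7",[(284,308),(491,308),(277,33),(494,32)],[93]*4)
s=robot.state();p=s["ee_pos"];print(p)
```

```text
(284, 308) world [ 505.3 -151.6   93. ] tool [-46.4 -26.6  18.6]
(491, 308) world [ 594.2 -133.7   93. ] tool [ 44.3 -26.5  18.8]
(277, 33) world [481.  -34.5  93. ] tool [ -47.  -146.1   18.5]
(494, 32) world [569.5 -16.4  93. ] tool [  43.4 -146.3   18.7]
[ 555.56569643 -168.30648275  111.04122788]
```

```bash
python3 -m pendant '{"dr":[[0,0,0],[0,0,0],[0,0,0],[0,0,0],[0,0,0],[0,0,0],[0,0,0],[0,0,0]],"travel":[[0.1,-0.46,0],[0.31,-1.38,0],[0.61,-2.75,0],[0.97,-4.36,0],[1.33,-5.97,0],[1.68,-7.57,0],[2.04,-9.18,0],[2.4,-10.8,0]],"fingers":[1.6,1.6,1.6,1.6,1.6,1.6,1.6,1.6]}'
python3 -m pendant '{"dr":[[0,0,0],[0,0,0],[0,0,0],[0,0,0],[0,0,0],[0,0,0],[0,0,0],[0,0,0]],"travel":[[0.36,-1.61,0],[0.71,-3.21,0],[1.07,-4.82,0],[1.43,-6.43,0],[1.78,-8.03,0],[2.09,-9.41,0],[2.35,-10.56,0],[2.55,-11.48,0]],"fingers":[1.6,1.6,1.6,1.6,1.6,1.6,1.6,1.6]}'
python3 -m pendant '{"dr":[[0,0,0.004],[0,0,0.008],[0,0,0.008]],"travel":[[0.1,-0.4,0],[0.15,-0.65,0],[0.15,-0.7,0]],"fingers":[1.6,1.6,1.6]}'
python3 - <<'E'
from h import *
s=robot.state();print(s["time_s"],s["ee_pos"],R.from_quat(s["eef_rot"]).as_matrix()[:,0],s["finger_gap"],s["wrist_force"])
im,d=robot.camera("wrist");cv2.imwrite("pics/w8.png",im);np.save("pics/w8.npy",d)
np.savez("pics/w8p.npz",p=s["ee_pos"],q=s["eef_rot"])
cv2.imwrite("pics/w8b.png",cv2.resize(im,None,fx=1.4,fy=1.4))
im,d=robot.camera("side");cv2.imwrite("pics/s8.png",im)
crop("pics/s8.png",130,100,350,300,3.2,"pics/s8c.png")
print(robot.state()["ee_pos"])
E
```

```text
time_s: 7.97
ee_pos: [556.9, -55.5, 110.2]
eef_rot: [0.995, 0.1, -0.0, -0.0]
wrist_force: [-0.9, 0.3, -2.8]
finger_gap: 19.9
time_s: 8.63
ee_pos: [559.1, 61.9, 110.3]
eef_rot: [0.995, 0.1, -0.0, -0.0]
wrist_force: [-0.1, -0.9, -3.5]
finger_gap: 19.7
time_s: 8.88
ee_pos: [559.6, 67.4, 110.5]
eef_rot: [0.995, 0.096, -0.0, 0.0]
wrist_force: [-0.2, 0.1, -2.7]
finger_gap: 19.8
8.8833 [559.62967668  67.39374367 110.51781855] [ 9.81620065e-01  1.90845571e-01 -1.24209527e-04] 19.84225091837239 [-0.20817484  0.12250617 -2.74401395]
[559.63384777  66.80942285 110.52520261]
```

View pics/w8b.png

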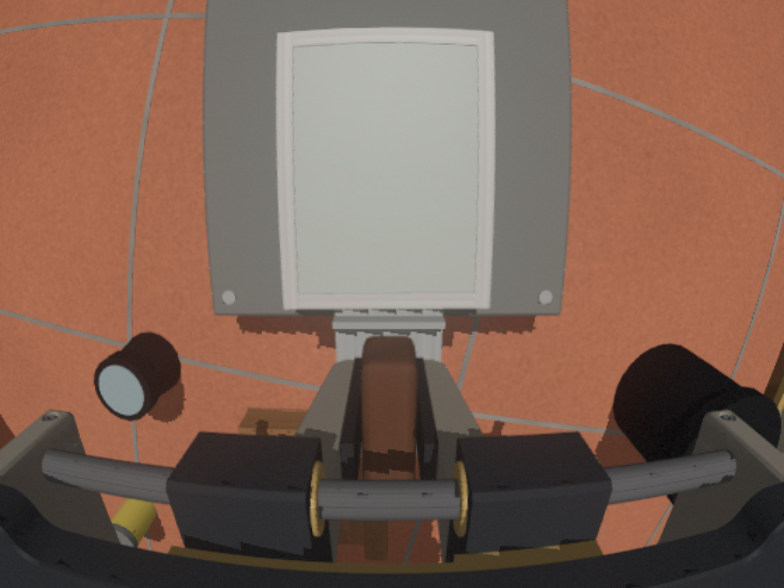

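View pics/s8c.png

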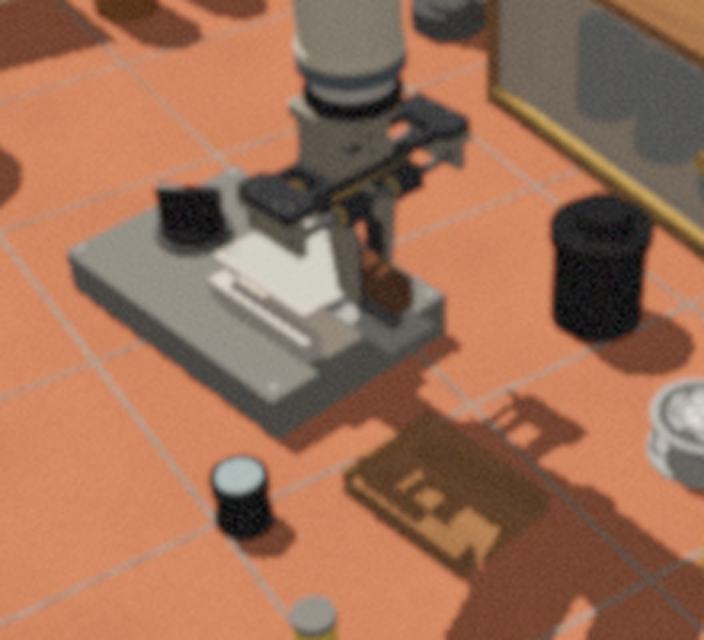

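```bash
python3 -m pendant '{"dr":[[0,0,0],[0,0,0],[0,0,0],[0,0,0],[0,0,0],[0,0,0],[0,0,0],[0,0,0]],"travel":[[0.05,0,0.4],[0.05,0,0.9],[0.05,0,1.4],[0.05,0,1.8],[0.05,0,2.1],[0.05,0,2.4],[0.05,0,2.8],[0.05,0,3.2]],"fingers":[1.6,1.6,1.6,1.6,1.6,1.6,1.6,1.6]}'
python3 - <<'E'
from h import *
s=robot.state();print(s["time_s"],s["ee_pos"],R.from_quat(s["eef_rot"]).as_matrix()[:,0],s["finger_gap"],s["wrist_force"])
im,d=robot.camera("wrist");cv2.imwrite("pics/w9.png",im);np.save("pics/w9.npy",d)
np.savez("pics/w9p.npz",p=s["ee_pos"],q=s["eef_rot"])
cv2.imwrite("pics/w9b.png",cv2.resize(im,None,fx=1.4,fy=1.4))
s=robot.state();print(s["ee_pos"],s["wrist_force"])
E
```

```text
time_s: 9.65
ee_pos: [560.4, 67.3, 78.3]
eef_rot: [0.995, 0.096, 0.0, -0.0]
wrist_force: [0.1, 1.2, -1.8]
finger_gap: 19.9
9.65 [560.38249959  67.25671793  78.34217085] [9.81634157e-01 1.90772704e-01 3.95912778e-04] 19.91358314230111 [ 0.11000595  1.16873468 -1.75289386]
[559.86371078  67.20904528  77.58401981] [-0.9228391   0.34615655 -3.13033607]
```

View pics/w9b.png

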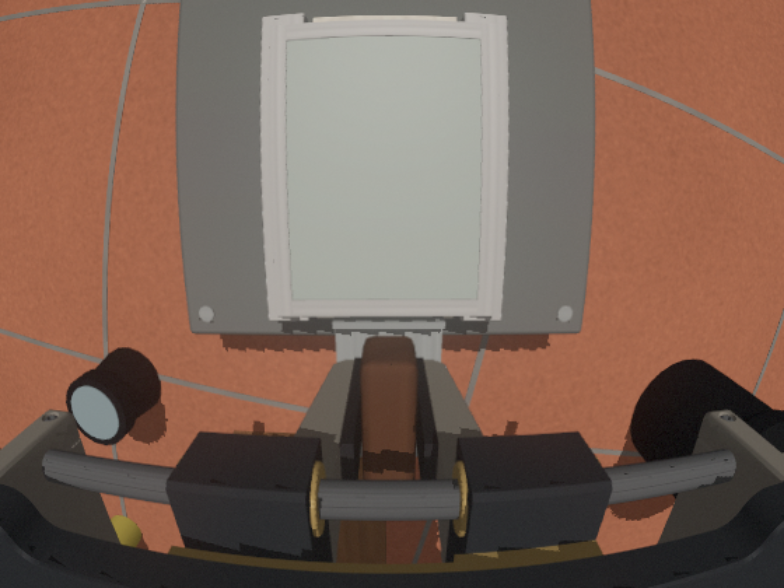

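```bash
python3 -m pendant '{"dr":[[0,0,0],[0,0,0],[0,0,0],[0,0,0],[0,0,0],[0,0,0],[0,0,0],[0,0,0]],"travel":[[0,0.7,0],[0,2,0],[0,4,0],[0,6.5,0],[0,9,0],[0,12,0],[0,15,0],[0,18,0]],"fingers":[1.6,1.6,1.6,1.6,1.6,1.6,1.6,1.6]}'
python3 - <<'E'
from h import *
s=robot.state();print(s["time_s"],s["ee_pos"],R.from_quat(s["eef_rot"]).as_matrix()[:,0],s["finger_gap"],s["wrist_force"])
im,d=robot.camera("wrist");cv2.imwrite("pics/w10.png",im);np.save("pics/w10.npy",d)
np.savez("pics/w10p.npz",p=s["ee_pos"],q=s["eef_rot"])
cv2.imwrite("pics/w10b.png",cv2.resize(im,None,fx=1.4,fy=1.4))
s=robot.state();print(s["ee_pos"],s["wrist_force"])
im,d=robot.camera("side");cv2.imwrite("pics/s10.png",im)
crop("pics/s10.png",130,100,350,300,3.2,"pics/s10c.png")
E
```

```text
time_s: 10.37
ee_pos: [594.8, -112.1, 79.0]
eef_rot: [0.995, 0.096, 0.0, 0.0]
wrist_force: [0.6, 0.4, -1.1]
finger_gap: 19.6
10.3667 [ 594.84256256 -112.09475391   78.99439177] [9.81628124e-01 1.90802968e-01 6.72988145e-04] 19.58190326474906 [ 0.6003524   0.35653357 -1.11056951]
[ 596.30816469 -116.83138105   79.31267249] [ 1.99050332 -3.95195131 -1.57074251]
```

View pics/w10b.png

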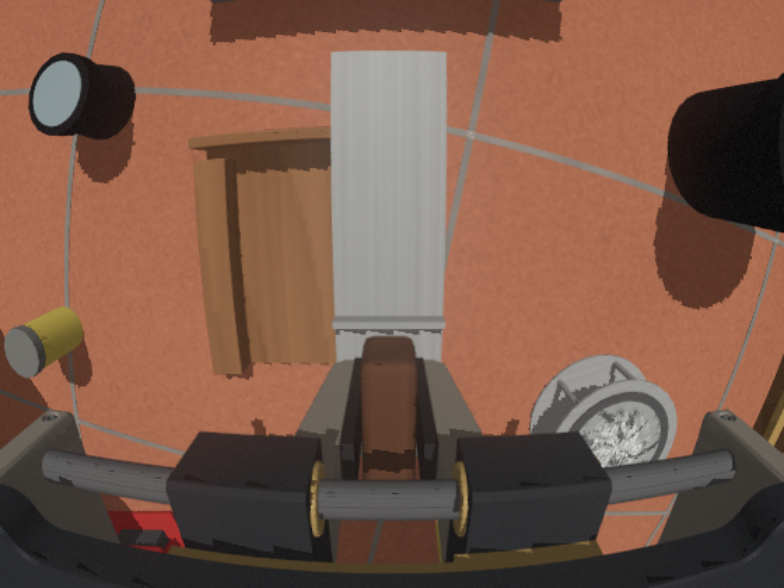

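View pics/s10c.png

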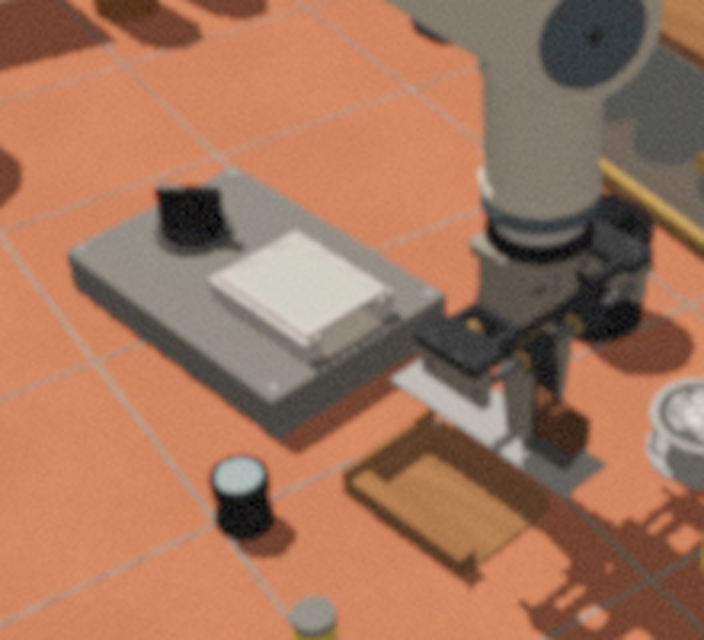

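```bash
python3 -m pendant '{"dr":[[0,0,0],[0,0,0.05],[0,0,0.12],[0,0,0.2],[0,0,0.226],[0,0,0.226],[0,0,0.226],[0,0,0.226]],"travel":[[-0.8,2,0],[-2.4,5,0],[-4,8.5,0],[-5.6,12,0],[-7.2,15.5,0],[-8.8,18.5,0],[-9.6,20,0],[-9.6,20.2,1]],"fingers":[1.6,1.6,1.6,1.6,1.6,1.6,1.6,1.6]}'
python3 -m pendant '{"dr":[[0,0,0],[0,0,0],[0,0,0],[0,0,0]],"travel":[[0,0,1.2],[0,0,2.6],[0,0,3.2],[0,0,3.2]],"fingers":[1.6,1.6,1.6,1.6]}'
python3 - <<'E'
from h import *
s=robot.state();print(s["time_s"],s["ee_pos"],R.from_quat(s["eef_rot"]).as_matrix()[:,0],R.from_quat(s["eef_rot"]).as_matrix()[:,2],s["finger_gap"],s["wrist_force"])
im,d=robot.camera("wrist");cv2.imwrite("pics/w11.png",im);np.save("pics/w11.npy",d)
np.savez("pics/w11p.npz",p=s["ee_pos"],q=s["eef_rot"])
cv2.imwrite("pics/w11b.png",cv2.resize(im,None,fx=1.4,fy=1.4))
s=robot.state();print(s["ee_pos"],s["wrist_force"])
from blade import blade
blade("w11",int(345/1.4),int(435/1.4),int(60/1.4),int(305/1.4))
E
```

```text
time_s: 11.13
ee_pos: [538.7, -330.4, 70.3]
eef_rot: [1.0, -0.019, 0.001, 0.001]
wrist_force: [0.4, -0.6, -1.1]
finger_gap: 19.8
time_s: 11.47
ee_pos: [537.7, -324.0, 34.2]
eef_rot: [1.0, -0.016, -0.002, -0.001]
wrist_force: [0.3, 0.5, -3.3]
finger_gap: 19.7
11.4667 [ 537.6759235  -324.01916452   34.19070463] [ 0.99945574 -0.03280418 -0.00347853] [-0.00340528  0.00228858 -0.99999158] 19.71761789481964 [ 0.26743761  0.46110743 -3.29782097]
[ 538.33483134 -324.49517201   35.30921167] [-0.05302255 -0.38391854 -2.23155281]
blade top plane in tool: z=-0.0001 x + 0.0003 y + 22.40  z world mean 11.986257233749361
```

View pics/w11b.png

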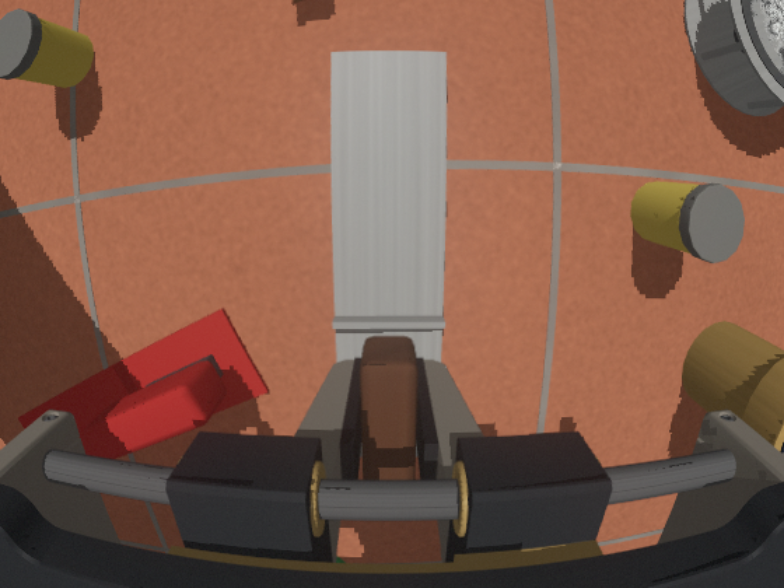

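```bash
python3 -m pendant '{"dr":[[0,0,0],[0,0,0],[0,0,0],[0,0,0],[0,0,0]],"travel":[[0,0,0.4],[0,0,0.8],[0,0,1],[0,0,1.1],[0,0,1.1]],"fingers":[1.6,1.6,1.6,1.6,1.6]}'
python3 - <<'E'
from h import *
s=robot.state();print(s["ee_pos"],s["wrist_force"],s["ft_torque"])
E
```

```text
time_s: 11.93
ee_pos: [538.8, -326.0, 25.5]
eef_rot: [1.0, -0.017, -0.0, -0.0]
wrist_force: [-0.1, 0.6, -1.2]
finger_gap: 19.6
[ 538.83891053 -326.00056326   25.51330036] [-0.13414436  0.64826322 -1.18226016] [0.00122918 0.03794572 0.04652807]
```

```bash
python3 -m pendant '{"dr":[[0,0,0],[0,0,0],[0,0,0]],"travel":[[0,0,0.05],[0,0,0.1],[0,0,0.1]],"fingers":[1.6,1.6,1.6]}'
python3 - <<'E'
from h import *
s=robot.state();print(s["ee_pos"],s["wrist_force"],s["ft_torque"])
E
```

```text
time_s: 12.18
ee_pos: [539.0, -326.2, 24.8]
eef_rot: [1.0, -0.017, 0.0, 0.0]
wrist_force: [0.5, -0.3, -1.5]
finger_gap: 20.1
[ 538.9514838  -326.20674448   24.77172801] [ 0.51334629 -0.26420912 -1.49952771] [-0.0043752  -0.04271706  0.00379803]
```

```bash
python3 -m pendant '{"dr":[[0,0,0],[0,0,0],[0,0,0],[0,0,0]],"travel":[[0,0,0.05],[0,0,0.1],[0,0,0.1],[0,0,0.1]],"fingers":[1.6,1.6,1.6,1.6]}'
python3 - <<'E'
from h import *
s=robot.state();print(s["ee_pos"],s["wrist_force"],s["ft_torque"])
E
```

```text
time_s: 12.52
ee_pos: [539.0, -326.2, 24.7]
eef_rot: [1.0, -0.017, 0.0, 0.0]
wrist_force: [-3.7, 2.0, 8.9]
finger_gap: 20.2
[ 538.99226946 -326.22572369   24.72728705] [-3.74314537  2.00120011  8.88355775] [0.27840828 0.5556611  0.00949134]
```

```bash
python3 -m pendant '{"dr":[[0,0,0],[0,0,0],[0,0,0],[0,0,0],[0,0,0]],"travel":[[0,0,0],[0,0,0],[0,0,0],[0,0,0],[0,0,0]],"fingers":[2.6,3.6,4.6,5,5]}'
python3 -m pendant '{"dr":[[0,0,0],[0,0,0],[0,0,0],[0,0,0],[0,0,0],[0,0,0],[0,0,0],[0,0,0]],"travel":[[0,0,-1],[0,0,-3],[0,0,-6],[0,0,-9],[0,0,-12],[0,0,-15],[0,0,-15.5],[0,0,-15.5]],"fingers":[5,5,5,5,5,5,5,5]}'
python3 - <<'E'
from h import *
s=robot.state();print(s["time_s"],s["ee_pos"],R.from_quat(s["eef_rot"]).as_matrix()[:,0],s["finger_gap"],s["wrist_force"])
im,d=robot.camera("wrist");cv2.imwrite("pics/w12.png",im);np.save("pics/w12.npy",d)
np.savez("pics/w12p.npz",p=s["ee_pos"],q=s["eef_rot"])
cv2.imwrite("pics/w12b.png",cv2.resize(im,None,fx=1.4,fy=1.4))
print(robot.state()["ee_pos"])
E
```

```text
time_s: 12.93
ee_pos: [538.8, -326.1, 23.5]
eef_rot: [1.0, -0.017, -0.0, -0.0]
wrist_force: [0.0, -0.7, -0.3]
finger_gap: 49.2
time_s: 13.6
ee_pos: [540.2, -326.9, 181.9]
eef_rot: [1.0, -0.017, 0.002, 0.001]
wrist_force: [0.3, -0.2, -0.1]
finger_gap: 49.9
13.6 [ 540.23397699 -326.9161387   181.88535789] [ 0.99941364 -0.03393757  0.00453953] 49.85037922975584 [ 0.28018232 -0.19040389 -0.13413759]
[ 539.2210964  -326.31048071  179.77755676]
```

View pics/w12b.png

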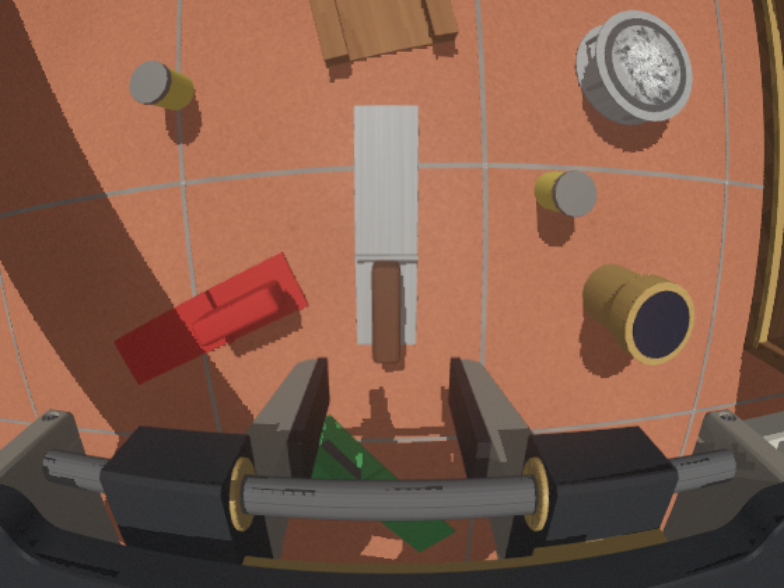

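```bash
python3 -m pendant '{"dr":[[0,0,0],[0,0,0],[0,0,0],[0,0,0],[0,0,0],[0,0,0],[0,0,0],[0,0,0]],"travel":[[-0.3,-4,-1],[-0.6,-8,-2],[-0.9,-12,-2],[-1.2,-16,-2],[-1.5,-20,-2],[-1.8,-24,-2],[-2.1,-28,-2],[-2.4,-32,-2]],"fingers":[5,5,5,5,5,5,5,5]}'
python3 -m pendant '{"dr":[[0,0,-0.11],[0,0,-0.22],[0,0,-0.33],[0,0,-0.44],[0,0,-0.55],[0,0,-0.66],[0,0,-0.77],[0,0,-0.829]],"travel":[[-0.3,-4,0],[-0.6,-8,0],[-0.9,-12,0],[-1.2,-16,0],[-1.5,-20,0],[-1.8,-24,0],[-2.1,-28,0],[-2.36,-30.7,0]],"fingers":[5,5,5,5,5,5,5,5]}'
python3 -m pendant '{"dr":[[0,0,0],[0,0,0],[0,0,0]],"travel":[[0,0,0],[0,0,0],[0,0,0]],"fingers":[5,5,5]}'
python3 - <<'E'
from h import *
s=robot.state();print(s["time_s"],s["ee_pos"],R.from_quat(s["eef_rot"]).as_matrix()[:,0],s["joint_positions"],s["wrist_force"])
im,d=robot.camera("wrist");cv2.imwrite("pics/w13.png",im);np.save("pics/w13.npy",d)
np.savez("pics/w13p.npz",p=s["ee_pos"],q=s["eef_rot"])
cv2.imwrite("pics/w13b.png",cv2.resize(im,None,fx=1.4,fy=1.4))
print(robot.state()["ee_pos"])
E
```

```text
time_s: 14.32
ee_pos: [524.1, -3.7, 196.9]
eef_rot: [1.0, -0.017, -0.001, 0.0]
wrist_force: [0.1, -0.3, 1.2]
finger_gap: 49.8
time_s: 14.98
ee_pos: [511.1, 305.0, 196.7]
eef_rot: [0.921, 0.39, -0.001, -0.0]
wrist_force: [0.0, 0.3, -0.1]
finger_gap: 49.9
time_s: 15.23
ee_pos: [511.7, 301.1, 197.1]
eef_rot: [0.922, 0.387, -0.001, 0.0]
wrist_force: [-0.5, -0.3, -0.4]
finger_gap: 49.9
15.2333 [511.73773088 301.14848365 197.11851353] [ 0.70078231  0.7133694  -0.00287426] [ 5.29629107e-01  3.23601835e-01  1.71738773e+00 -4.58821720e-04
  1.10347007e+00 -2.64461830e-01] [-0.48589012 -0.32418595 -0.44973886]
[512.07395096 300.76318263 197.54385005]
```

View pics/w13b.png

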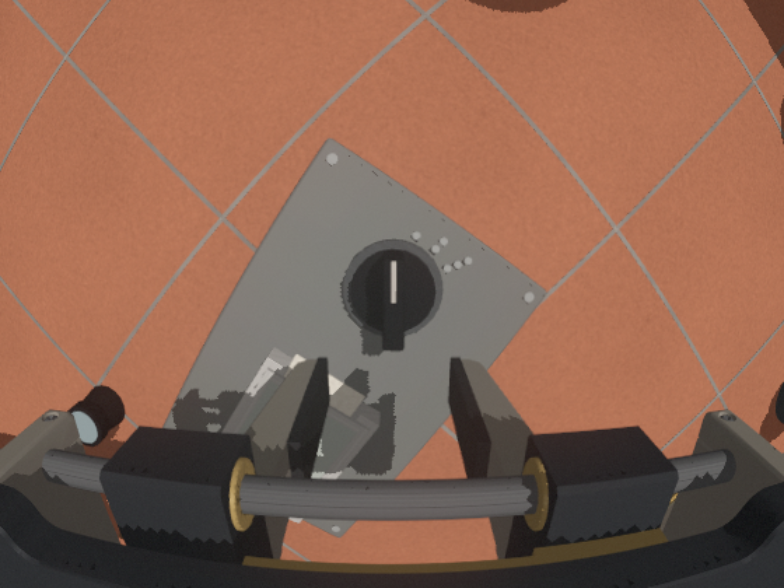

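Run:
```python
from h import *
np.set_printoptions(precision=1,suppress=True)
d=np.load("pics/w13.npy");z=np.load("pics/w13p.npz");p=(z["p"],z["q"]);P=cloud("wrist",d,p);M=R.from_quat(p[1]).as_matrix()
m=((P[...,2]>82)&(P[...,2]<105)).astype(np.uint8);mm=np.zeros_like(m);mm[160:258,240:320]=m[160:258,240:320]
mm=cv2.morphologyEx(mm,cv2.MORPH_OPEN,np.ones((2,2),np.uint8))
c=max(cv2.findContours(mm,cv2.RETR_EXTERNAL,cv2.CHAIN_APPROX_NONE)[0],key=cv2.contourArea)
W=onplane("wrist",c[:,0],95,p);r=cv2.minAreaRect(W[:,:2].astype(np.float32));print(r, np.nanmedian(P[mm>0][:,2]))
w=np.array([*r[0],95]);t=(w-p[0])@M;print("tool",t)
q=(W-p[0])@M;print(q.min(0),q.max(0),cv2.minAreaRect(q[:,:2].astype(np.float32)))
# screen from side view now
im,d=robot.camera("side");cv2.imwrite("pics/s13.png",im);crop("pics/s13.png",130,100,350,300,3.2,"pics/s13c.png")
```

```text
((511.53192138671875, 305.7438049316406), (13.352417945861816, 60.8997917175293), 46.036197662353516) 94.10094535822446
tool [  3.4  -3.3 102.1]
[ -3.  -33.7 102.1] [ 10.3  27.1 102.1] ((3.4274754524230957, -3.3309593200683594), (60.89977264404297, 13.352373123168945), 89.4737548828125)
```

View pics/s13c.png

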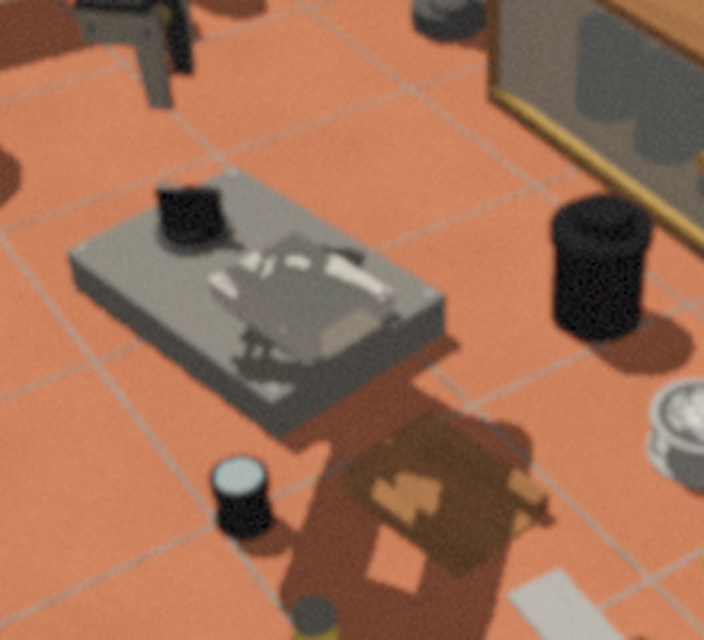

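```bash
python3 -m pendant '{"dr":[[0,0,0],[0,0,0],[0,0,0],[0,0,0],[0,0,0],[0,0,0],[0,0,0],[0,0,0]],"travel":[[0.3,-0.2,1.5],[0.3,-0.2,4],[0.3,-0.2,7],[0.3,-0.2,10],[0.3,-0.2,12],[0.3,-0.2,13],[0.3,-0.2,13.1],[0.3,-0.2,13.1]],"fingers":[5,5,5,5,5,5,5,5]}'
python3 - <<'E'
from h import *
s=robot.state();print(s["time_s"],s["ee_pos"],s["wrist_force"])
im,d=robot.camera("wrist");cv2.imwrite("pics/w14.png",im)
cv2.imwrite("pics/w14b.png",cv2.resize(im,None,fx=1.4,fy=1.4))
E
```

```text
time_s: 16.0
ee_pos: [513.5, 305.0, 67.8]
eef_rot: [0.922, 0.387, -0.0, 0.0]
wrist_force: [0.3, 0.1, 0.7]
finger_gap: 50.2
16.0 [513.54729325 305.03113261  67.77810889] [0.31006506 0.13844818 0.6541477 ]
```

View pics/w14b.png

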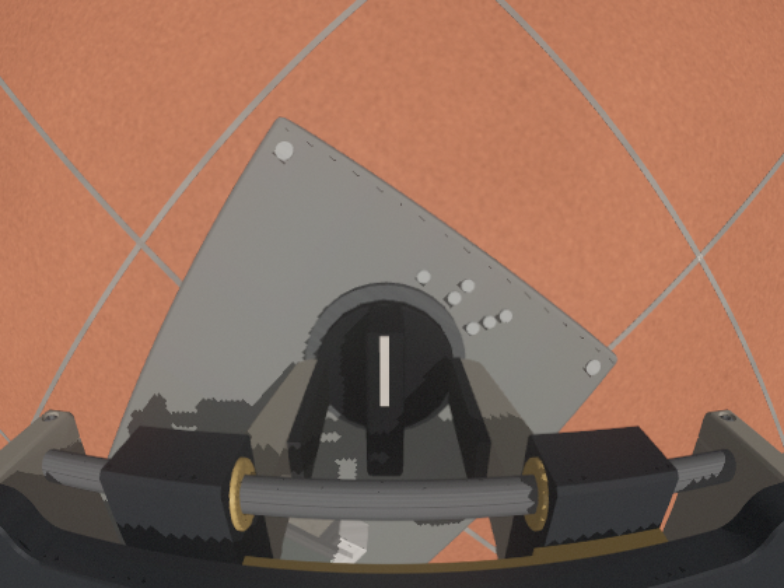

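```bash
python3 -m pendant '{"dr":[[0,0,0],[0,0,0]],"travel":[[-0.17,-0.2,0.1],[-0.17,-0.2,0.1]],"fingers":[5,5]}'
python3 -m pendant '{"dr":[[0,0,0],[0,0,0],[0,0,0],[0,0,0],[0,0,0],[0,0,0],[0,0,0]],"travel":[[0,0,0],[0,0,0],[0,0,0],[0,0,0],[0,0,0],[0,0,0],[0,0,0]],"fingers":[1.0,1.0,1.0,1.0,1.0,1.0,1.0]}'
python3 - <<'E'
from h import *
s=robot.state();print(s["time_s"],s["ee_pos"],s["wrist_force"],s["ft_torque"])
im,d=robot.camera("wrist");cv2.imwrite("pics/w15.png",im)
cv2.imwrite("pics/w15b.png",cv2.resize(im,None,fx=1.4,fy=1.4))
E
```

```text
time_s: 16.22
ee_pos: [511.0, 306.2, 67.8]
eef_rot: [0.922, 0.387, 0.001, -0.0]
wrist_force: [0.0, -0.1, -0.2]
finger_gap: 50.3
time_s: 16.8
ee_pos: [510.6, 305.9, 66.6]
eef_rot: [0.922, 0.387, -0.0, -0.0]
wrist_force: [-0.4, -0.2, 1.4]
finger_gap: 13.5
16.8 [510.59895247 305.8978388   66.60182967] [-0.39451848 -0.18661485  1.37781883] [ 0.02405507 -0.01120786 -0.03944157]
```

View pics/w15b.png

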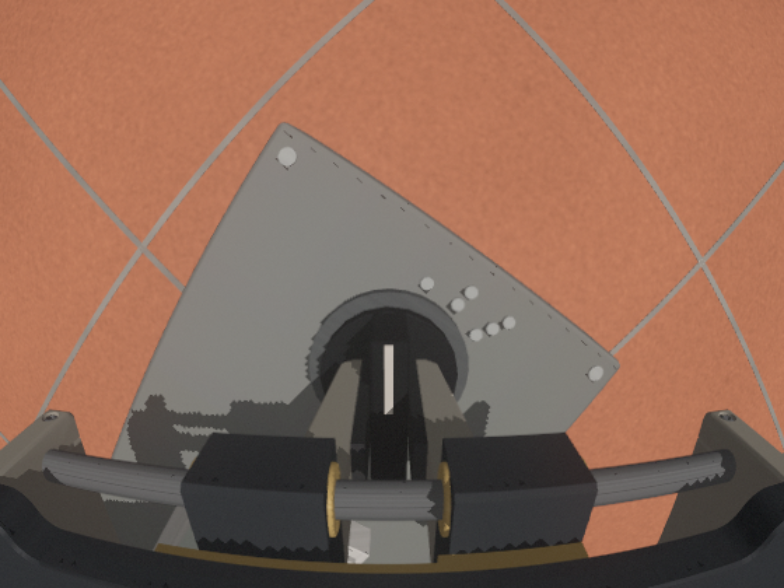

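```bash
python3 -m pendant '{"dr":[[0,0,0.07],[0,0,0.15],[0,0,0.23],[0,0,0.31],[0,0,0.39],[0,0,0.47],[0,0,0.55],[0,0,0.62]],"travel":[[0,0,0],[0,0,0],[0,0,0],[0,0,0],[0,0,0],[0,0,0],[0,0,0],[0,0,0]],"fingers":[1.0,1.0,1.0,1.0,1.0,1.0,1.0,1.0]}'
python3 - <<'E'
from h import *
s=robot.state();print(s["time_s"],s["ee_pos"],s["wrist_force"],s["ft_torque"],s["finger_gap"])
im,d=robot.camera("wrist");cv2.imwrite("pics/w16.png",im)
cv2.imwrite("pics/w16b.png",cv2.resize(im,None,fx=1.4,fy=1.4))
s=robot.state();print(s["ee_pos"],s["wrist_force"],s["ft_torque"])
E
```

```text
time_s: 17.52
ee_pos: [511.9, 306.6, 66.6]
eef_rot: [0.996, 0.086, 0.001, -0.0]
wrist_force: [4.5, 2.5, -4.0]
finger_gap: 13.9
17.5167 [511.87337522 306.55362452  66.64015868] [ 4.48554425  2.46991796 -3.952888  ] [ 0.37648794 -0.78161379  0.25201559] 13.939876645323336
[511.88724736 306.56308865  66.63327259] [ 4.66169768  2.5491216  -3.93214689] [ 0.41566253 -0.8373964   0.15917508]
```

View pics/w16b.png

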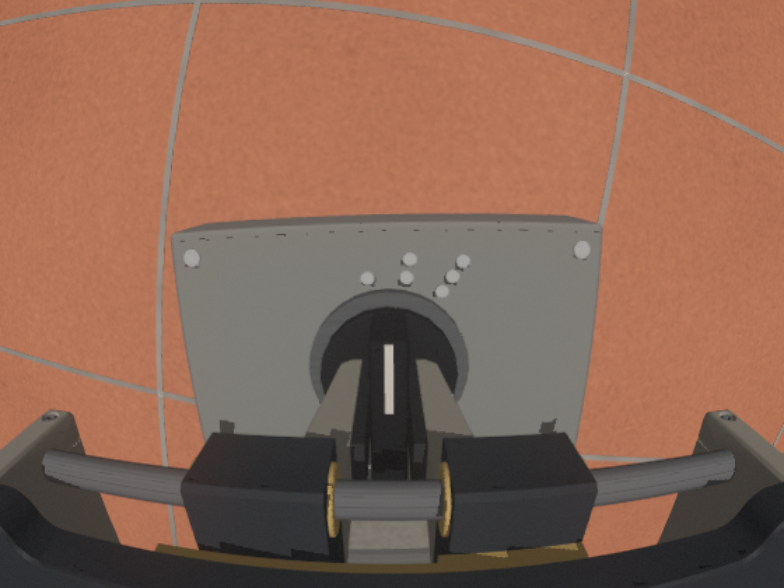

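```bash
python3 -m pendant '{"dr":[[0,0,0.07],[0,0,0.15],[0,0,0.23],[0,0,0.31],[0,0,0.39],[0,0,0.47],[0,0,0.55],[0,0,0.62]],"travel":[[0.05,0,0],[0.05,0,0],[0.05,0,0],[0.05,0,0],[0.05,0,0],[0.05,0,0],[0.05,0,0],[0.05,0,0]],"fingers":[1.0,1.0,1.0,1.0,1.0,1.0,1.0,1.0]}'
python3 -m pendant '{"dr":[[0,0,0],[0,0,0.01],[0,0,0.01]],"travel":[[0,0,0],[0,0,0],[0,0,0]],"fingers":[1.0,1.0,1.0]}'
python3 - <<'E'
from h import *
s=robot.state();M=R.from_quat(s["eef_rot"]).as_matrix();print(s["time_s"],s["ee_pos"],"yaw",np.arctan2(M[1,0],M[0,0]),s["wrist_force"],s["ft_torque"],s["finger_gap"])
np.savez("pics/w17p.npz",p=s["ee_pos"],q=s["eef_rot"])
im,d=robot.camera("wrist");cv2.imwrite("pics/w17.png",im)
cv2.imwrite("pics/w17b.png",cv2.resize(im,None,fx=1.4,fy=1.4))
for n in("side","scene"):
    im,d=robot.camera(n);cv2.imwrite(f"pics/{n}17.png",im);np.save(f"pics/{n}17.npy",d)
crop("pics/side17.png",130,100,380,380,2.1,"pics/s17c.png")
s=robot.state();print(s["ee_pos"],s["wrist_force"],s["ft_torque"])
E
```

```text
time_s: 18.23
ee_pos: [513.3, 306.4, 66.7]
eef_rot: [0.975, -0.221, 0.002, -0.001]
wrist_force: [8.9, 0.1, -7.0]
finger_gap: 13.7
time_s: 18.48
ee_pos: [513.3, 306.4, 66.7]
eef_rot: [0.974, -0.225, 0.002, -0.001]
wrist_force: [8.4, 0.9, -6.8]
finger_gap: 13.7
18.4833 [513.3337086  306.37999592  66.68189228] yaw -0.4529890821201194 [ 8.42202737  0.86468746 -6.82684503] [-0.02268991 -1.50833506  0.15271693] 13.687668508838684
[513.30628626 306.35583442  66.66101394] [ 9.22645172 -0.27029453 -6.72366227] [-0.0119316  -1.53368514  0.28163119]
```

View pics/w17b.png

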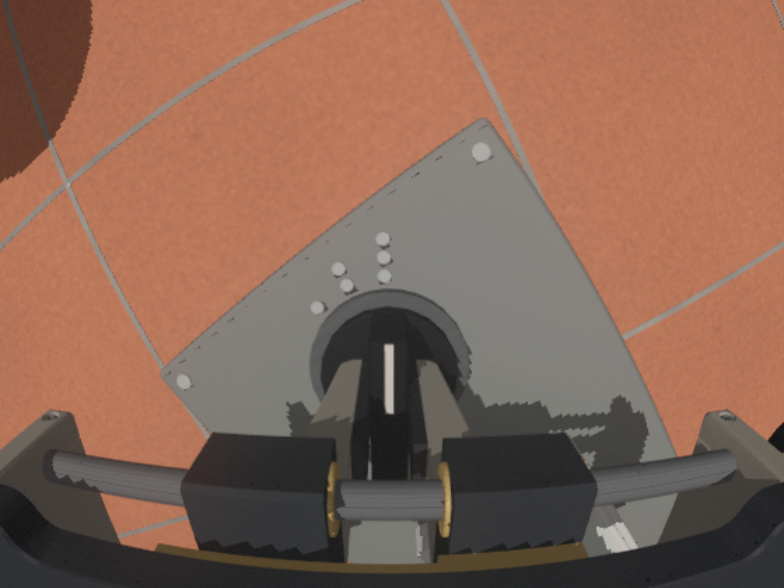

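View pics/s17c.png

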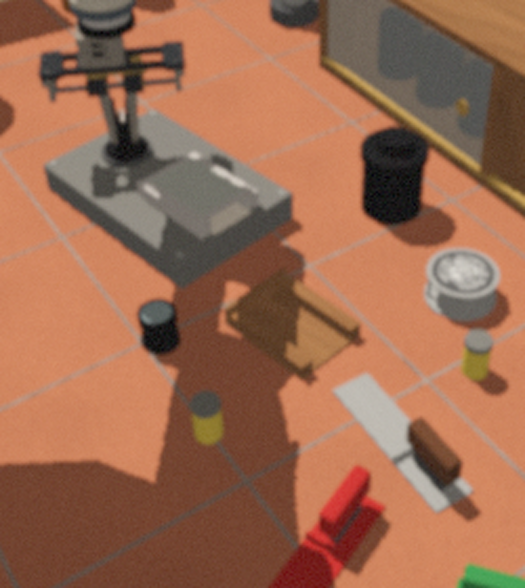

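Run:
```python
from h import *
np.set_printoptions(precision=1,suppress=True)
a=.191;D=np.array([[np.cos(a),np.sin(a)],[-np.sin(a),np.cos(a)]])
for n in("side","scene"):
    P=cloud(n,np.load(f"pics/{n}17.npy")).reshape(-1,3);P=P[~np.isnan(P[:,2])]
    L=(P[:,:2]-[542.4,151.2])@D.T
    # smooth: height relative bed: screen top 71
    for lo,hi in((63,80),(68.5,75)):
        m=(np.abs(L[:,0])<75)&(np.abs(L[:,1])<85)&(P[:,2]>lo)&(P[:,2]<hi)
        r=cv2.minAreaRect(L[m].astype(np.float32));print(n,lo,m.sum(),"z",np.median(P[m,2]),r,np.percentile(L[m],[1,99],axis=0))
    q=P[(np.abs(L[:,0])<40)&(np.abs(L[:,1])<55)&(P[:,2]>60)&(P[:,2]<80)];c=np.linalg.lstsq(np.c_[q[:,:2]-q[:,:2].mean(0),np.ones(len(q))],q[:,2],rcond=None)[0];print("plane",np.round(c,4))
    m=(np.abs(P[:,0]-540)<30)&(P[:,1]>-300)&(P[:,1]<-195)&(P[:,2]<15);print("lifter blade z",np.median(P[m,2]))
z=robot.state();print(z["time_s"])
# screen in earlier wrist view w9 (just after lowering), z=71
from scr import scr
scr("w9",[(275,303+0),(490,303)],[71,71])
crop("pics/scene17.png",200,190,440,290,3.2,"pics/sc17c.png");crop("pics/side10.png" if 0 else "pics/s10.png",180,150,270,230,8,"pics/s10d.png")
```

```text
side 63 1061 z 71.18453623823257 ((-0.23868179321289062, 1.8355789184570312), (103.35289001464844, 134.74658203125), 1.0225203037261963) [[-51.1 -63.6]
 [ 47.5  61.5]]
side 68.5 910 z 71.40036861081967 ((-1.2819252014160156, -0.549224853515625), (100.5029067993164, 130.7228546142578), 0.5367040038108826) [[-49.9 -61.1]
 [ 45.2  60.4]]
plane [ 0.   0.  71.5]
lifter blade z 3.227492858013761
scene 63 923 z 68.33710578401713 ((4.2216796875, -0.779510498046875), (128.48931884765625, 105.36400604248047), 89.9525375366211) [[-43.4 -61.4]
 [ 54.4  60.1]]
scene 68.5 431 z 69.67050344399217 ((5.454170227050781, -1.8234100341796875), (120.05835723876953, 95.794921875), 89.3770523071289) [[-41.2 -60.9]
 [ 50.6  57.3]]
plane [-0.   0.  68.5]
lifter blade z 0.7235757564413916
18.6333
(275, 303) world [507.5  89.1  71. ] tool [-47.8 -31.5   7.3]
(490, 303) world [594.2 105.9  71. ] tool [ 40.6 -31.5   7.4]
```

View pics/sc17c.png

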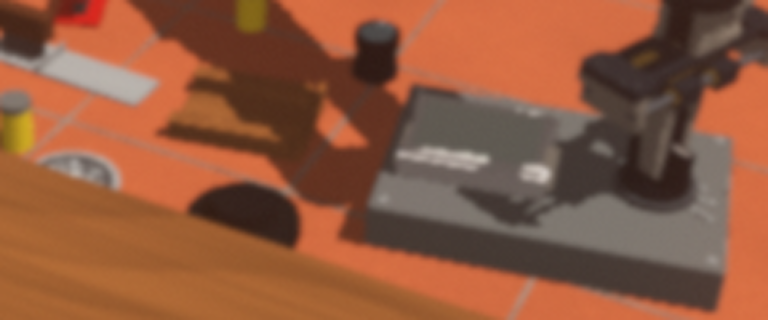

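View pics/s10d.png

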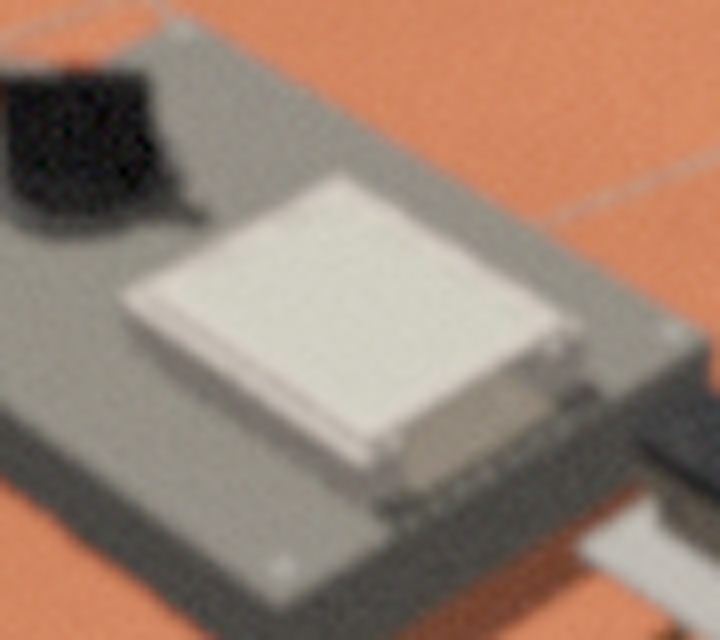

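Run:
```python
from bench import robot
print(robot.sign_off());s=robot.state();print(s["time_s"],s["ee_pos"],s["finger_gap"],s["wrist_force"])
```

```text
the job is handed in; nothing more can be done
None
the job is handed in; nothing more can be done
```

I slid the lifter under the screen, lifted it off the rack level and laid it on the light-box rails. I then drew the lifter out to the box's -y end, set it down and released it near where it started. Finally I gripped the dial, turned it to the third click and handed in at about 18.6 s of the 72 s while still holding it there.

**Last checks**
- **Screen, height and along the rails:** it lies flat with its top at about 71 mm (side camera) and is centred along the rails within about 2 mm.
- **Screen, across the rails:** the cameras disagreed on its offset. The side camera gave -1 to -2 mm and the scene camera about +5 mm. The wrist picture taken on lowering showed it centred within about 1 mm. All are inside the 12 mm limit; the scene camera also read about 3 mm low in height, so I trusted it least.
- **Lifter:** it lies flat and clear, with its blade top at 1–3 mm in the two cameras.
- **Dial:** it stood at about 1.24 rad by tool angle, with the white line at the three studs. The fingers were closed on the bar at 13.7 mm, with 8–9 N sideways and about 7 N vertical at the wrist.
- **Bystanders:** none looked disturbed in the last pictures; I judged this by eye and did not measure it.

Nothing failed along the way. The sign-off gives no verdict, so I have no confirmation beyond these checks.

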